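# Put the lids back on the washed storage jars

## Robot

A 6-joint arm with a two-finger parallel gripper is mounted at the origin on a cart in front of the work surface, level with it; the furniture and walls round the work are solid. World frame = base frame: x ahead of the robot, y to its left, z up, the work surface at z = 0. Lengths are in mm, angles in rad, forces in N, time in s.
With the tool pointing down it reaches from about 300 to 775 mm from the base axis. Payload 14.6 kg.
Tool frame: the origin (TCP) lies midway between the tips of the shut fingers; the grasp point (between the pads) lies 19 mm behind it; z points along the fingers, y is the line along which they close (so a half turn about z gives the same grasp; the last joint's range is limited). The gripper opens to 85 mm and grips with 20 to 120 N. Pads are 22 mm wide; open, the fingers measure 114 mm over their backs; the gripper's body (76 mm by 85 mm) begins 54 mm behind the grasp point. The pads swing forward as they close: fully open they stand 13 mm farther back than shut.
Start: joints at [-1.219, 0.3, 1.521, -0, 1.321, -0.067], TCP at [223.658, -502.46, 198.581] pointing down, gripper open.
Joint ranges: [-3.03, 3.03], [-0.79, 2.21], [0.23, 2.52], [-1.04, 4.18], [0, 3.07], [-2.55, 2.55]. Speed limits (rad/s): [2.22, 2.22, 2.57, 3.14, 3.14, 3.14].

## Interface

Orientations are given as a 3x3 rotation matrix whose columns are the frame's x, y, z axes.
In Python, from workcell import robot gives the robot as it stands.
- The arm moves only by the tool send_rows, never from a script. Its argument "rows" is a list of rows, each an object of numbers: "x", "y", "z": the shift along the world's x, y, z in units of 25 mm (1.0 is 25 mm); "ax", "ay", "az": the turn, a rotation vector about the world's x, y, z in units of 5 degrees (1.0 is 5 degrees); "claw": the closure, from 0 (fully open) to 1 (shut). In form: [{"x": .., "y": .., "z": .., "ax": .., "ay": .., "az": .., "claw": ..}, ...]. A call has 1 to 12 rows; each row shifts and turns the commanded pose from where the row before left it; what a row does not reach is not made up. A row lasts 1/12 s, in which the tool goes at most 41.7 mm and 7.16 degrees, less where a joint would pass 70% of its speed; a pose out of reach is approached as far as the arm can. A call with a number of a shift or a turn outside -1 to 1 is refused whole. A call with a gripper value outside its range is refused whole. The fingers move at their own pace and stop on an object; "squeeze" is the grip in N (left out, the last holds). Time passes only in rows, so rows that do not move let the fingers close. It gives the time, the measured TCP pose, the force, the opening and the grip force at its end, in the units of the state.
- robot.state(): the state, without advancing time (a new reading comes with each control period).
- robot.capture(name): name is "scene" or "side" or "wrist"; returns a dict with "frame" (420x560x3 uint8, red, green, blue), "K" (3x3 intrinsics, pixels), "R" (3x3) and "t" (3): a world point X has camera coordinates R X + t. Camera axes: x right, y down, z forward; pixel columns grow to the right and rows downward; lengths in mm; the calibration is good to about 2 mm. A picture is of the moment at which its call begins. There is no depth.
- robot.hand_in(): hands the job in; it is judged then, once.
The state is a dict: "t": time; "joint_positions": joint angles; "joint_vel": joint speeds; "tau": joint torques, N m; "ee_pos": TCP position; "eef_rot": TCP orientation; "force": force on the tool from outside, world axes, zero at the start; "ft_torque": the same for the moment, N m; "finger_gap": opening from 0.0 (shut) to 1.0 (fully open); "grasp_force": force on a finger pad.
Only numpy, scipy, OpenCV 4.12 (cv2) and the standard library are available. Lean on these libraries where they do the work, as an engineer would, in place of code of your own. Each camera call takes 0.05 s, during which the arm holds its last target. There are 200 camera calls.

## Task

The four white storage jars have been washed and their wooden lids have dried on the mat on the cold hob: close every jar with the wooden lid that fits it, plug in the mouth and disc fully home and level on the rim. Leave the jars standing where they are, and do not disturb the steel pan lid, which belongs to none of them, or the drinking glass.

Things in the scene. Friction and masses are not known exactly. Their poses are not given: they have to be found in the camera images.
- lid_tiny_center (a point): smallest of four round wooden jar lids lying plug down on the grey-green mat, disc 52 mm across. 50 mm high, from below: plug 14 mm deep tapering from 37 down to 26 mm across, disc 10.5 mm thick, upright round knob 25 mm across, 25.5 mm high, on the axis. Point: on the axis half-way up, 25 mm over the plug's bottom, 0.5 mm over the disc's top. z: axis, up. Under 0.12 kg
- lid_small_center (a point): second smallest of four round wooden jar lids lying plug down on the grey-green mat, disc 66 mm across. 50 mm high, from below: plug 14 mm deep tapering from 51 down to 40 mm across, disc 10.5 mm thick, upright round knob 25 mm across, 25.5 mm high, on the axis. Point: on the axis half-way up, 25 mm over the plug's bottom, 0.5 mm over the disc's top. z: axis, up. Under 0.12 kg
- lid_medium_center (a point): second largest of four round wooden jar lids lying plug down on the grey-green mat, disc 80 mm across. 50 mm high, from below: plug 14 mm deep tapering from 65 down to 54 mm across, disc 10.5 mm thick, upright round knob 25 mm across, 25.5 mm high, on the axis. Point: on the axis half-way up, 25 mm over the plug's bottom, 0.5 mm over the disc's top. z: axis, up. Under 0.12 kg
- lid_large_center (a point): largest of four round wooden jar lids lying plug down on the grey-green mat, disc 94 mm across. 50 mm high, from below: plug 14 mm deep tapering from 79 down to 68 mm across, disc 10.5 mm thick, upright round knob 25 mm across, 25.5 mm high, on the axis. Point: on the axis half-way up, 25 mm over the plug's bottom, 0.5 mm over the disc's top. z: axis, up. Under 0.12 kg
- jar_tiny_mouth (a point): smallest of four loose white stoneware jars standing open on the worktop, 52 mm across outside, 62 mm high, mouth 42 mm across, straight inside; takes the lid with the 52 mm disc. Point: centre of the mouth at rim height; z up. With its lid home the disc lies on the rim, the lid's point 11 mm over this one
- jar_small_mouth (a point): second smallest of four loose white stoneware jars standing open on the worktop, 66 mm across outside, 80 mm high, mouth 56 mm across, straight inside; takes the lid with the 66 mm disc. Point: centre of the mouth at rim height; z up. With its lid home the disc lies on the rim, the lid's point 11 mm over this one
- jar_medium_mouth (a point): second largest of four loose white stoneware jars standing open on the worktop, 80 mm across outside, 98 mm high, mouth 70 mm across, straight inside; takes the lid with the 80 mm disc. Point: centre of the mouth at rim height; z up. With its lid home the disc lies on the rim, the lid's point 11 mm over this one
- jar_large_mouth (a point): largest of four loose white stoneware jars standing open on the worktop, 94 mm across outside, 116 mm high, mouth 84 mm across, straight inside; takes the lid with the 94 mm disc. Point: centre of the mouth at rim height; z up. With its lid home the disc lies on the rim, the lid's point 11 mm over this one
- pan_lid_center (a point): bystander: round domed steel saucepan lid with a black knob, 106 mm across, 44 mm high, lying on the far part of the drying mat; the point is its centre, half-way up. It belongs to no jar and stays there
- glass_center (a point): bystander: clear drinking glass, 81 mm across, 91 mm high, standing upright behind the jars; the point is its centre, half-way up. It stays there. Behind it a wall cupboard hangs over the worktop, its front at x = 0.65 m, its underside 0.41 m up: keep wrist and arm clear of it by crossing over near the robot
Not all that is in view belongs to the job. What is shaped like the part that bears lid_tiny_center but blue is not meant.

How it is judged:
By the outcome, as a careful person would: the job done as asked, in the order asked, and still so for the second after the job is handed in, with the robot touching nothing.
It also fails if it takes over 115 s, if anything falls off the work surface, if the arm or the gripper's body presses on something with over 40 N, if the wrist force passes 120 N, or if a joint passes its speed limit or range.

## Working session

There is one attempt and no reset: what is moved stays moved. The work goes in short steps, Python scripts to look and compute and a tool call to move; the robot and the scene stay as the last step left them, time stands still between calls to the robot, and variables do not carry over. Pictures are saved under pics/ and viewed, at most 14 in all, crops included, and the job is handed in when it is done.

Besides the shell and the picture viewer there is one more tool, called after ">>>" by a JSON object that holds its "fn" and its "kwargs". send_rows: Moves the arm, as the interface text tells. Shifts and turns lie within -1 to 1; 1 stands for 25 mm of shift or 5 degrees of turn. Its arguments: {"type":"object","properties":{"rows":{"type":"array"},"squeeze":{"type":"number"}},"required":["rows"]}

```bash
mkdir -p pics; ls; cat > h.py <<'E'
import numpy as np, cv2
from workcell import robot
def cap(n,f):
    c=robot.capture(n); cv2.imwrite(f'pics/{f}.png',cv2.cvtColor(np.asarray(c['frame']),cv2.COLOR_RGB2BGR))
    np.savez(f'pics/{f}.npz',**{k:np.asarray(c[k]) for k in ('frame','K','R','t')}); return c
def load(f): return dict(np.load(f'pics/{f}.npz'))
def ray(c,u,v):
    d=c['R'].T@np.linalg.solve(c['K'],[u,v,1.]); return -c['R'].T@c['t'],d
def onz(c,u,v,z):
    o,d=ray(c,u,v); return o+d*(z-o[2])/d[2]
def proj(c,X):
    p=c['K']@(c['R']@np.asarray(X,float)+c['t']); return p[:2]/p[2]
def tri(c1,p1,c2,p2):
    A=[];b=[]
    for c,p in((c1,p1),(c2,p2)):
        o,d=ray(c,*p); d/=np.linalg.norm(d); P=np.eye(3)-np.outer(d,d); A.append(P);b.append(P@o)
    return np.linalg.lstsq(np.vstack(A),np.hstack(b),rcond=None)[0]
E
python3 - <<'E'
from h import *
for n in('scene','side','wrist'):
    c=cap(n,n+'0'); print(n,-c['R'].T@c['t'],c['R'][2],c['K'][0])
s=robot.state(); print(s)
E
```

```text
pics
scene [-378.41625366  595.79193781  896.40240522] [ 0.64165955 -0.55307855 -0.5313917 ] [468.12520834   0.         279.16182353]
side [ 248.65396249 -868.5211368  1247.95889457] [ 0.24336752  0.48445603 -0.84028245] [461.74375206   0.         280.94640903]
wrist [ 299.47984633 -467.78405282  372.99424949] [-0.3007918  -0.13176981 -0.94454275] [316.07177411   0.         283.73754422]
{'t': 0.15, 'joint_positions': array([-1.21858124e+00,  3.00359198e-01,  1.52144772e+00, -1.09369416e-05,
        1.32073380e+00, -6.66050495e-02]), 'joint_vel': array([-9.71287569e-05, -3.51385752e-03, -1.14548538e-04,  1.26359225e-03,
        1.22111646e-03,  1.62862592e-04]), 'tau': array([-1.55980561e-03, -5.43669784e+01, -3.61890185e+01, -2.29602729e-04,
        3.13457705e-03,  1.65518458e-05]), 'ee_pos': array([ 223.59121619, -502.25871284,  198.13913998]), 'eef_rot': array([[ 9.13568312e-01,  4.06685167e-01, -3.37006551e-04],
       [ 4.06685304e-01, -9.13567884e-01,  8.86205655e-04],
       [ 5.25283334e-05, -9.46665016e-04, -9.99999551e-01]]), 'force': array([0.58511114, 0.29054689, 0.33547049]), 'ft_torque': array([ 0.01997699,  0.00168175, -0.00285442]), 'grasp_force': 0.0, 'finger_gap': 1.0040369711945996}
```

View pics/scene0.png

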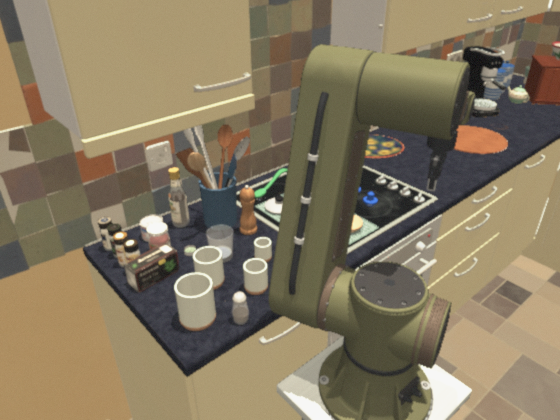

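View pics/side0.png

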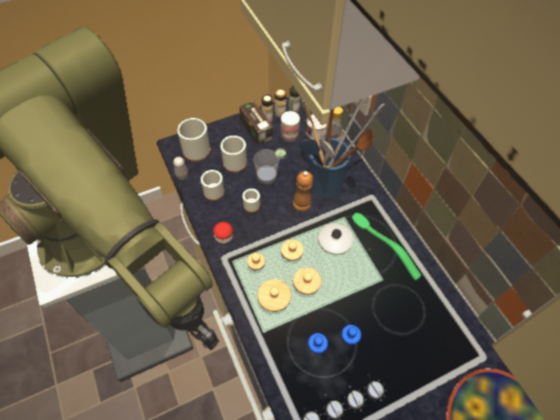

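View pics/wrist0.png

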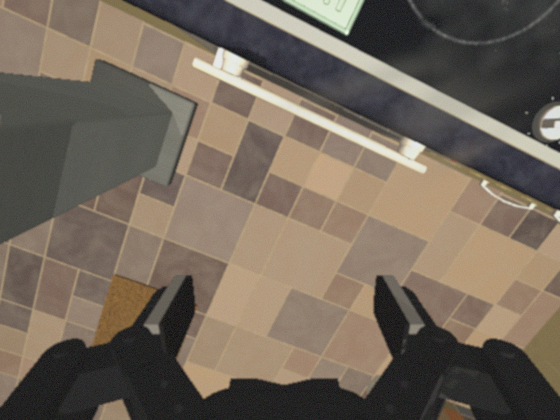

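The side view shows jars: large at (193,138), medium (234,153), small (212,185), tiny (251,200). It shows wooden lids: tiny (256,261), small (292,249), medium (307,281), large (274,295). The pan lid is at (336,235) and the glass at (265,166). The scene view also shows the jars, but the arm hides the lids. The wrist camera only sees floor and the counter edge so far.

```bash
python3 - <<'E'
from h import *
c=load('side0'); s=load('scene0')
for n,p,z in [('lt',(256,262),24),('ls',(292,250),24),('lm',(307,281),24),('ll',(274,295),24),('jl',(193,129),116),('jm',(234,145),98),('js',(212,179),80),('jt',(252,195),62),('pan',(336,236),40),('glass',(266,158),91)]:
    print(n,onz(c,*p,z).round())
for n,a,b in [('jl',(193,129),(195,290)),('jm',(234,145),(208,258)),('js',(212,179),(256,268)),('jt',(252,195),(263,244))]: print(n,tri(c,a,s,b).round())
w=load('wrist0');st=robot.state();R=st['eef_rot'];C=-w['R'].T@w['t'];print(R.T@(C-st['ee_pos']),R.T@w['R'].T)
E
```

```text
lt [ 453. -308.   24.]
ls [ 566. -318.   24.]
lm [ 560. -425.   24.]
ll [ 457. -423.   24.]
jl [445. 174. 116.]
jm [545.  70.  98.]
js [435. -14.  80.]
jt [ 528. -111.   62.]
pan [ 701. -339.   40.]
glass [619. -17.  91.]
jl [441. 180. 101.]
jm [542.  74.  86.]
js [432. -11.  71.]
jt [ 525. -110.   54.]
[  83.35897018   -0.79769116 -174.85005425] [[-3.13311711e-04 -9.44527454e-01 -3.28432323e-01]
 [ 9.99999445e-01  3.43440158e-05 -1.05272952e-03]
 [ 1.00561162e-03 -3.28432471e-01  9.44526919e-01]]
```

>>> {"fn": "send_rows", "kwargs": {"rows": [{"x": 0.9, "y": 0.45}, {"x": 0.9, "y": 0.45}, {"x": 0.9, "y": 0.45}, {"x": 0.9, "y": 0.45}, {"x": 0.9, "y": 0.45}, {"x": 0.9, "y": 0.45}, {"x": 0.9, "y": 0.45}, {"x": 0.9, "y": 0.45}, {"x": 0.9, "y": 0.45}, {"x": 0.9, "y": 0.45}, {"x": 0.9, "y": 0.45}, {}]}}

```text
invalid input
```

```bash
python3 - <<'E'
from h import *
c=cap('wrist','w1'); print(robot.state()['ee_pos'])
E
```

```text
[ 223.58236476 -502.30009537  198.22319265]
```

View pics/w1.png

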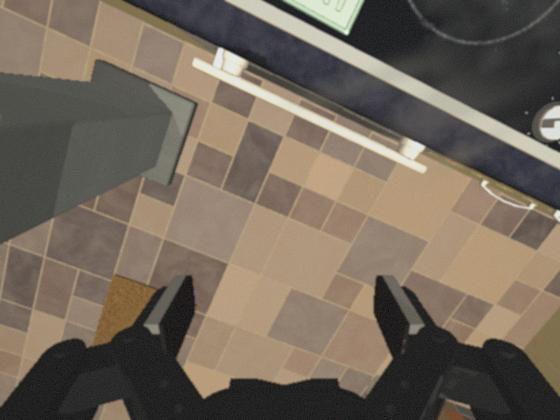

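>>> {"fn": "send_rows", "kwargs": {"rows": [{"x": 0.8, "y": -0.7}, {"x": 0.8, "y": -0.7}, {"x": 0.8, "y": -0.7}, {"x": 0.8, "y": -0.7}, {}]}}

```text
invalid input
```

```bash
python3 - <<'E'
from h import *
c=cap('wrist','w2'); print(robot.state()['ee_pos'])
for n in ('w1','w2'):
    c=load(n); hsv=cv2.cvtColor(c['frame'],cv2.COLOR_RGB2HSV)
    m=((hsv[...,0]>10)&(hsv[...,0]<30)&(hsv[...,1]>85)&(hsv[...,2]>110)).astype(np.uint8)
    m=cv2.morphologyEx(m,cv2.MORPH_OPEN,np.ones((3,3)))
    for k in cv2.findContours(m,cv2.RETR_EXTERNAL,cv2.CHAIN_APPROX_NONE)[0]:
        if cv2.contourArea(k)>400: print(n,cv2.contourArea(k),[np.round(v,1) for v in cv2.fitEllipse(k)],cv2.boundingRect(k))
E
```

```text
[ 223.63466431 -502.34447984  198.31759191]
w1 1552.0 [array([546.5, 350.3]), array([35.7, 80.8]), np.float64(179.8)] (523, 308, 37, 86)
w1 2119.5 [array([121.3, 305. ]), array([40.7, 81.1]), np.float64(32.4)] (93, 274, 62, 71)
w1 674.0 [array([147.1,  18. ]), array([  8.4, 123.9]), np.float64(116.3)] (103, 0, 100, 49)
w2 1554.5 [array([546.7, 350.1]), array([34.9, 81.4]), np.float64(179.7)] (524, 308, 36, 86)
w2 2132.0 [array([121.3, 305.1]), array([40.8, 81.1]), np.float64(32.4)] (93, 274, 62, 71)
w2 414.0 [array([492.3, 182.8]), array([  6.3, 103.7]), np.float64(115.4)] (452, 162, 82, 40)
w2 667.5 [array([147.3,  18. ]), array([  8.4, 121.6]), np.float64(116.3)] (103, 0, 99, 48)
```

View pics/w2.png

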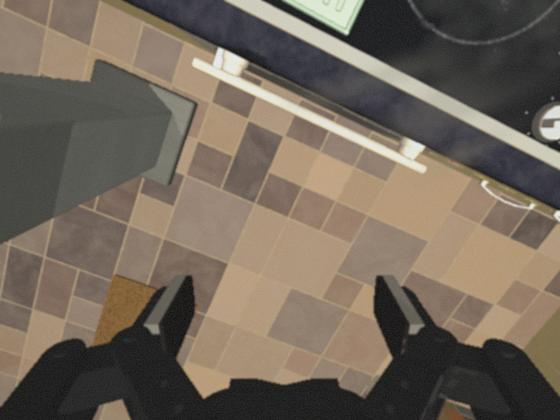

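The move was refused, so both pictures only repeat the start view, with no lids in it. The rows probably need every key.

>>> {"fn": "send_rows", "kwargs": {"rows": [{"x": 0.9, "y": 0.45, "z": 0, "ax": 0, "ay": 0, "az": 0, "claw": 0}, {"x": 0.9, "y": 0.45, "z": 0, "ax": 0, "ay": 0, "az": 0, "claw": 0}, {"x": 0.9, "y": 0.45, "z": 0, "ax": 0, "ay": 0, "az": 0, "claw": 0}, {"x": 0.9, "y": 0.45, "z": 0, "ax": 0, "ay": 0, "az": 0, "claw": 0}, {"x": 0.9, "y": 0.45, "z": 0, "ax": 0, "ay": 0, "az": 0, "claw": 0}, {"x": 0.9, "y": 0.45, "z": 0, "ax": 0, "ay": 0, "az": 0, "claw": 0}, {"x": 0.9, "y": 0.45, "z": 0, "ax": 0, "ay": 0, "az": 0, "claw": 0}, {"x": 0.9, "y": 0.45, "z": 0, "ax": 0, "ay": 0, "az": 0, "claw": 0}, {"x": 0.9, "y": 0.45, "z": 0, "ax": 0, "ay": 0, "az": 0, "claw": 0}, {"x": 0.9, "y": 0.45, "z": 0, "ax": 0, "ay": 0, "az": 0, "claw": 0}, {"x": 0.9, "y": 0.45, "z": 0, "ax": 0, "ay": 0, "az": 0, "claw": 0}, {"x": 0, "y": 0, "z": 0, "ax": 0, "ay": 0, "az": 0, "claw": 0}], "squeeze": 40}}

```text
t: 1.25
ee_pos: [474.1, -376.5, 198.1]
eef_rot: [[0.912, 0.409, 0.0], [0.409, -0.912, 0.001], [0.001, -0.001, -1.0]]
force: [-0.8, -0.7, -0.6]
finger_gap: 0.999
grasp_force: 0.0
```

```bash
python3 - <<'E'
from h import *
c=cap('wrist','w1'); s=robot.state(); print(s['ee_pos'],s['eef_rot'][:,0])
E
```

```text
[ 472.56003607 -377.48205144  198.10258021] [ 9.12537693e-01  4.08992606e-01 -7.94253897e-05]
```

View pics/w1.png

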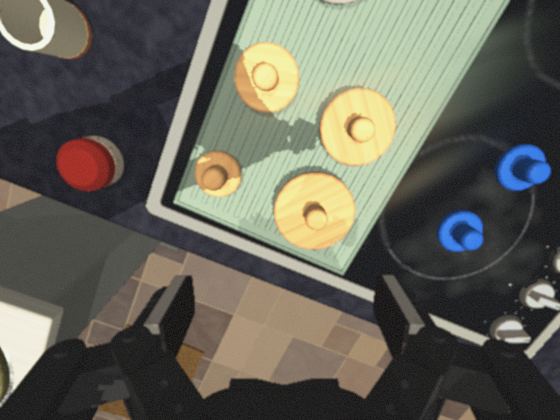

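>>> {"fn": "send_rows", "kwargs": {"rows": [{"x": 0.8, "y": -0.7, "z": 0, "ax": 0, "ay": 0, "az": 0, "claw": 0}, {"x": 0.8, "y": -0.7, "z": 0, "ax": 0, "ay": 0, "az": 0, "claw": 0}, {"x": 0.8, "y": -0.7, "z": 0, "ax": 0, "ay": 0, "az": 0, "claw": 0}, {"x": 0.8, "y": -0.7, "z": 0, "ax": 0, "ay": 0, "az": 0, "claw": 0}, {"x": 0, "y": 0, "z": 0, "ax": 0, "ay": 0, "az": 0, "claw": 0}]}}

```text
t: 1.72
ee_pos: [552.1, -451.0, 196.2]
eef_rot: [[0.914, 0.406, -0.002], [0.406, -0.914, 0.001], [-0.001, -0.002, -1.0]]
force: [-0.6, 0.1, 0.7]
finger_gap: 0.999
grasp_force: 0.0
```

```bash
python3 - <<'E'
from h import *
c=cap('wrist','w2'); s=robot.state(); print(s['ee_pos'],s['eef_rot'][:,0])
for n in ('w1','w2'):
    c=load(n); hsv=cv2.cvtColor(c['frame'],cv2.COLOR_RGB2HSV)
    m=((hsv[...,0]>10)&(hsv[...,0]<30)&(hsv[...,1]>85)&(hsv[...,2]>110)).astype(np.uint8)
    m=cv2.morphologyEx(m,cv2.MORPH_OPEN,np.ones((3,3)))
    for k in cv2.findContours(m,cv2.RETR_EXTERNAL,cv2.CHAIN_APPROX_NONE)[0]:
        if cv2.contourArea(k)>400: print(n,cv2.contourArea(k),[np.round(v,1) for v in cv2.fitEllipse(k)],cv2.boundingRect(k))
E
```

```text
[ 551.04306584 -449.93945842  196.52322211] [ 0.91392477  0.40588246 -0.00097647]
w1 468.5 [array([190. , 360.2]), array([22.8, 30.2]), np.float64(167.2)] (178, 346, 26, 33)
w1 4837.5 [array([314. , 210.1]), array([76.4, 80.6]), np.float64(77.8)] (274, 172, 81, 77)
w1 1630.0 [array([217.5, 173.3]), array([44.1, 47. ]), np.float64(130.3)] (195, 151, 46, 46)
w1 4542.5 [array([357.1, 126.2]), array([73.4, 78.9]), np.float64(36.6)] (319, 88, 77, 78)
w1 2284.5 [array([264.4,  78.2]), array([62.2, 62.6]), np.float64(41.3)] (234, 43, 65, 70)
w2 453.0 [array([113.1, 411.3]), array([19.3, 35.8]), np.float64(83.6)] (95, 400, 35, 20)
w2 3748.5 [array([231.8, 241.9]), array([69. , 72.5]), np.float64(27.0)] (191, 207, 78, 73)
w2 1502.0 [array([132.6, 208.3]), array([40.6, 47.7]), np.float64(99.6)] (110, 188, 47, 42)
w2 2813.0 [array([261.7, 160.3]), array([63.9, 68.8]), np.float64(77.2)] (227, 129, 73, 72)
w2 2559.5 [array([172.2, 117. ]), array([56.3, 65.3]), np.float64(124.1)] (140, 87, 64, 64)
```

View pics/w2.png

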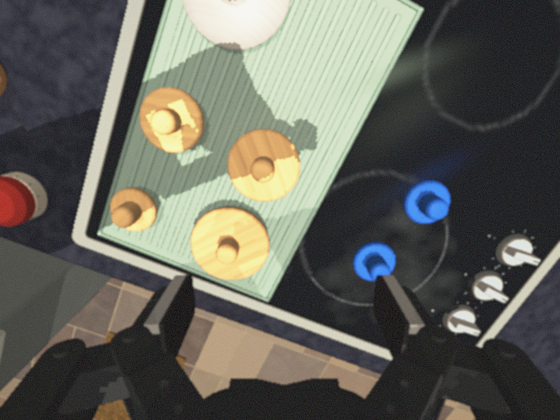

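The lids are seen here with moving shadows. Knob tops in w1: tiny (212,176), small (264,77), medium (362,129), large (317,217). In w2: (126,212), (165,122), (262,169), (228,251). I'll use masks that tolerate the shadows.

```bash
cat >> h.py <<'E'
def wood(n,amin=900):
    c=load(n) if isinstance(n,str) else n
    hsv=cv2.cvtColor(c['frame'],cv2.COLOR_RGB2HSV)
    m=((hsv[...,0]>6)&(hsv[...,0]<28)&(hsv[...,1]>100)&(hsv[...,2]>45)).astype(np.uint8)
    m=cv2.morphologyEx(m,cv2.MORPH_OPEN,np.ones((3,3)));out=[]
    for k in cv2.findContours(m,cv2.RETR_EXTERNAL,cv2.CHAIN_APPROX_NONE)[0]:
        k=cv2.convexHull(k)
        if cv2.contourArea(k)>amin: out.append(cv2.fitEllipse(k))
    return out
E
python3 - <<'E'
from h import *
for n in('w1','w2','side0'):
    for e in wood(n,150 if n=='side0' else 900):
        if min(e[1])/max(e[1])>.6: print(n,np.round(e[0],1),np.round(e[1],1))
w1,w2=load('w1'),load('w2')
for n,a,b in [('t',(212,176),(126,212)),('s',(264,77),(165,122)),('m',(362,129),(262,169)),('l',(317,217),(228,251))]:
    print(n,tri(w1,a,w2,b).round(1))
E
```

```text
w1 [313.9 210.1] [76.8 80.4]
w1 [216.9 171.4] [40.5 47.5]
w1 [346.5 129.4] [53.9 68.2]
w1 [257.4  81.9] [43.9 63.4]
w2 [229.9 242.6] [71.7 77.6]
w2 [132.4 208.5] [41.2 47.4]
w2 [260.2 155.9] [51.1 71.5]
w2 [171.1 119.2] [60.4 67.6]
side0 [476.  406.7] [21.4 23.8]
side0 [511.6 398.9] [22.  27.1]
side0 [510.3 306.4] [33.4 37.3]
side0 [274.  295.3] [30.5 32.1]
side0 [304.9 278.9] [18.  26.9]
side0 [ 34.3 216.9] [14.3 21.8]
side0 [146.3  91.8] [254.9 335.3]
t [ 448.2 -301.1   35.3]
s [ 562.3 -315.    43.6]
m [ 558.5 -422.4   49.5]
l [ 456.  -423.2   48. ]
```

```bash
python3 - <<'E'
from h import *
w1,w2=load('w1'),load('w2')
for n,a,b,da,db in [('t',(212,176),(126,212),(216.9,171.4),(132.4,208.5)),('s',(264,77),(165,122),(266.5,77),(171.1,119.2)),('m',(362,129),(262,169),(357.5,126.5),(263.5,164)),('l',(317,217),(228,251),(313.9,210.1),(229.9,242.6))]:
    print(n,onz(w1,*a,51)[:2].round(1),onz(w2,*b,51)[:2].round(1),onz(w1,*da,25)[:2].round(1),onz(w2,*db,25)[:2].round(1),tri(w1,da,w2,db)[2].round(1))
E
```

```text
t [ 452.8 -303.1] [ 456.6 -306.5] [ 452.2 -303.2] [ 449.9 -303.2] 29.9
s [ 562.2 -315.3] [ 563.5 -317.6] [ 564.3 -315.5] [ 563.6 -314.6] 28.6
m [ 558.2 -422.3] [ 559.1 -422.1] [ 559.2 -423.1] [ 559.3 -421.9] 27.6
l [ 456.8 -422.5] [ 457.7 -423. ] [ 455.5 -422. ] [ 455.3 -421.7] 26.1
```

>>> {"fn": "send_rows", "kwargs": {"rows": [{"x": -0.76, "y": 0.22, "z": 0, "ax": 0, "ay": 0, "az": 0, "claw": 0}, {"x": -0.76, "y": 0.22, "z": 0, "ax": 0, "ay": 0, "az": 0, "claw": 0}, {"x": -0.76, "y": 0.22, "z": 0, "ax": 0, "ay": 0, "az": 0, "claw": 0}, {"x": -0.76, "y": 0.22, "z": 0, "ax": 0, "ay": 0, "az": 0, "claw": 0}, {"x": -0.76, "y": 0.22, "z": 0, "ax": 0, "ay": 0, "az": 0, "claw": 0}, {"x": 0, "y": 0, "z": -0.8, "ax": 0, "ay": 0, "az": 0, "claw": 0}, {"x": 0, "y": 0, "z": -0.8, "ax": 0, "ay": 0, "az": 0, "claw": 0}, {"x": 0, "y": 0, "z": -0.8, "ax": 0, "ay": 0, "az": 0, "claw": 0}, {"x": 0, "y": 0, "z": -0.8, "ax": 0, "ay": 0, "az": 0, "claw": 0}, {"x": 0, "y": 0, "z": -0.8, "ax": 0, "ay": 0, "az": 0, "claw": 0}, {"x": 0, "y": 0, "z": 0, "ax": 0, "ay": 0, "az": 0, "claw": 0}]}}

```text
t: 2.68
ee_pos: [453.9, -419.7, 95.1]
eef_rot: [[0.914, 0.406, -0.004], [0.406, -0.914, 0.004], [-0.002, -0.005, -1.0]]
force: [-0.4, 1.1, -0.2]
finger_gap: 1.002
grasp_force: 0.0
```

```bash
python3 - <<'E'
from h import *
c=cap('wrist','w3'); s=robot.state(); print(s['ee_pos'])
for e in wood(c,900):
    if min(e[1])/max(e[1])>.6: print(np.round(e[0],1),np.round(e[1],1),onz(c,*e[0],27).round(1))
print(proj(c,[456,-422,52]),proj(c,[*s['ee_pos'][:2],52]))
E
```

```text
[ 454.70886751 -420.37863741   97.50890459]
[288.8 208.1] [110.1 114.9] [ 456.6 -421.4   27. ]
[147.2 155.3] [64.1 72.4] [ 451.3 -304.5   27. ]
[348.3  81.4] [107.6 123. ] [ 560.5 -421.    27. ]
[216.7  19.8] [81. 89.] [ 558.7 -322.3   27. ]
[204.9   4.3] [46.6 68. ] [ 563.9 -312.1   27. ]
[289.45964988 219.99841025] [286.73562083 220.65397974]
```

View pics/w3.png

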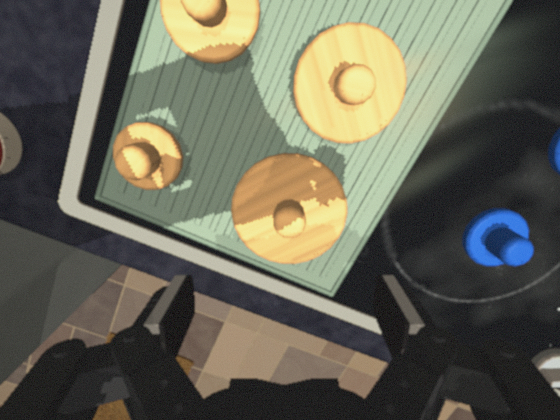

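The close view shows the large lid's knob at (289,218), where it was predicted, with the tiny, medium and small lids as measured. Next I descend and grip.

>>> {"fn": "send_rows", "kwargs": {"rows": [{"x": 0.06, "y": -0.06, "z": -0.66, "ax": 0, "ay": 0, "az": 0, "claw": 0}, {"x": 0, "y": 0, "z": -0.66, "ax": 0, "ay": 0, "az": 0, "claw": 0}, {"x": 0, "y": 0, "z": -0.66, "ax": 0, "ay": 0, "az": 0, "claw": 0.2}, {"x": 0, "y": 0, "z": -0.66, "ax": 0, "ay": 0, "az": 0, "claw": 0.4}, {"x": 0, "y": 0, "z": 0, "ax": 0, "ay": 0, "az": 0, "claw": 1}, {"x": 0, "y": 0, "z": 0, "ax": 0, "ay": 0, "az": 0, "claw": 1}, {"x": 0, "y": 0, "z": 0, "ax": 0, "ay": 0, "az": 0, "claw": 1}, {"x": 0, "y": 0, "z": 0, "ax": 0, "ay": 0, "az": 0, "claw": 1}, {"x": 0, "y": 0, "z": 0, "ax": 0, "ay": 0, "az": 0, "claw": 1}, {"x": 0, "y": 0, "z": 0, "ax": 0, "ay": 0, "az": 0, "claw": 1}, {"x": 0, "y": 0, "z": 0, "ax": 0, "ay": 0, "az": 0, "claw": 1}, {"x": 0, "y": 0, "z": 0, "ax": 0, "ay": 0, "az": 0, "claw": 1}], "squeeze": 40}}

```text
t: 3.73
ee_pos: [457.7, -422.7, 32.8]
eef_rot: [[0.914, 0.407, 0.0], [0.407, -0.914, -0.0], [0.0, 0.0, -1.0]]
force: [0.4, 0.1, 0.3]
finger_gap: -0.001
grasp_force: 0.0
```

```bash
python3 - <<'E'
from h import *
c=cap('wrist','w4'); s=robot.state(); print(s['ee_pos'],s['finger_gap'])
d=cap('side','side4')
a=cv2.resize(d['frame'][200:340,200:390],(760,560)); b=cv2.resize(c['frame'],(560,420))
cv2.imwrite('pics/c4.png',cv2.cvtColor(np.vstack([np.pad(b[150:],((0,0),(0,240),(0,0))),np.pad(a,((0,0),(0,40),(0,0)))[:320]]),cv2.COLOR_RGB2BGR))
E
```

```text
[ 457.67124293 -422.72472732   32.68505926] -0.0012043392167479844
```

View pics/c4.png

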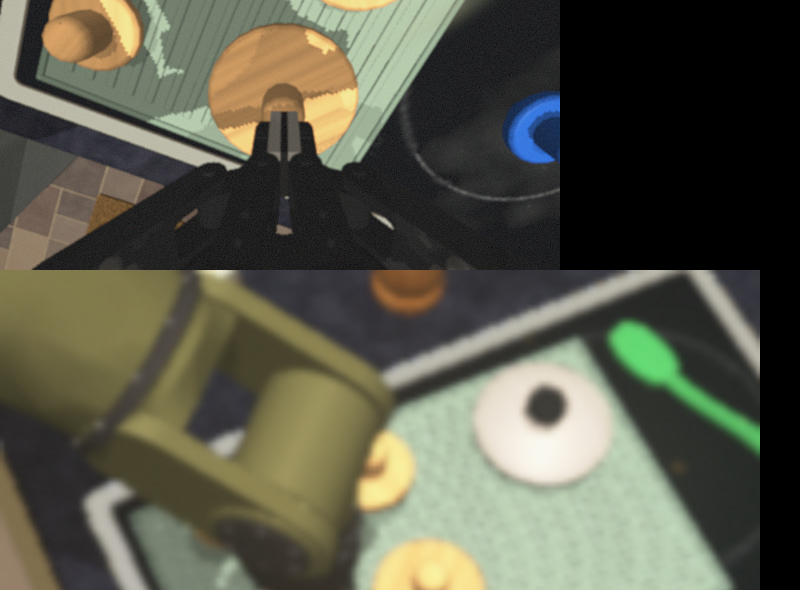

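The fingers are shut with the knob just ahead of them, the knob at (284,250) in the full frame. I need to check whether the fingertips project where the TCP should.

```bash
python3 - <<'E'
from h import *
c=load('w4');s=robot.state();p=s['ee_pos']
print('tcp',proj(c,p),'grasp',proj(c,p+[0,0,19]),[ (x,proj(c,[457.7-x*.914,-422.7-x*.407,z]).round()) for x in(0,10,20,30) for z in (33,)])
print('cam',-c['R'].T@c['t']-p)
for e in wood(c): print(np.round(e[0],1),np.round(e[1],1),onz(c,*e[0],27).round(1))
im=cv2.resize(c['frame'][200:330,200:370],(680,520),interpolation=cv2.INTER_CUBIC)
im=cv2.convertScaleAbs(im,alpha=1.8)
cv2.imwrite('pics/c5.png',cv2.cvtColor(im,cv2.COLOR_RGB2BGR))
E
```

```text
tcp [285.25019448 246.55559153] grasp [285.38178486 261.41808849] [(0, array([285., 247.])), (10, array([285., 261.])), (20, array([285., 276.])), (30, array([285., 289.]))]
cam [ 75.85759641  34.61954742 175.07145256]
[282.6 242.5] [138.4 149.3] [ 457.1 -421.2   27. ]
[ 92.  177.8] [ 87.7 103.3] [ 449.6 -302.7   27. ]
[363.5  78.7] [148.8 166.1] [ 561.1 -421.8   27. ]
[171.5 -18.7] [128.  149.9] [ 561.7 -316.1   27. ]
```

View pics/c5.png

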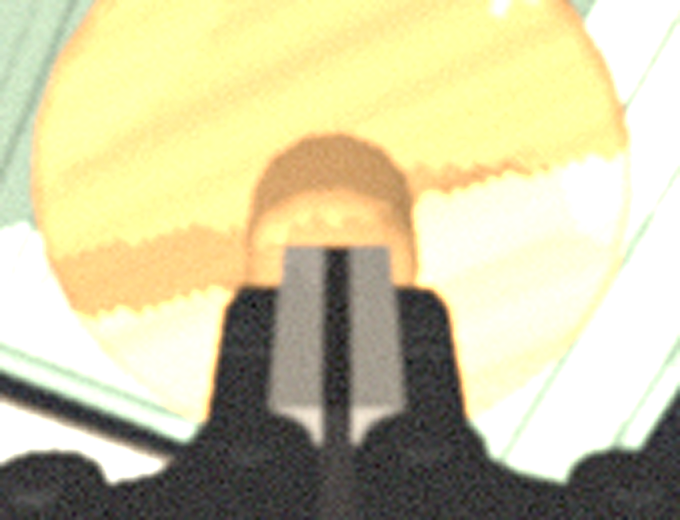

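The shut tips appear at row 262, not at row 247 where the reported TCP projects. That puts them about 19 mm higher than reported, just above the knob's top at about z = 52. I'll open and go down in small steps while watching the force.

>>> {"fn": "send_rows", "kwargs": {"rows": [{"x": 0, "y": 0, "z": 0, "ax": 0, "ay": 0, "az": 0, "claw": 0.3}, {"x": 0, "y": 0, "z": 0, "ax": 0, "ay": 0, "az": 0, "claw": 0.3}, {"x": 0, "y": 0, "z": 0, "ax": 0, "ay": 0, "az": 0, "claw": 0.3}, {"x": 0, "y": 0, "z": 0, "ax": 0, "ay": 0, "az": 0, "claw": 0.3}, {"x": 0, "y": 0, "z": -0.2, "ax": 0, "ay": 0, "az": 0, "claw": 0.3}, {"x": 0, "y": 0, "z": -0.2, "ax": 0, "ay": 0, "az": 0, "claw": 0.3}, {"x": 0, "y": 0, "z": 0, "ax": 0, "ay": 0, "az": 0, "claw": 0.3}]}}

```text
t: 4.42
ee_pos: [457.2, -422.2, 21.1]
eef_rot: [[0.914, 0.407, -0.001], [0.407, -0.914, 0.001], [-0.001, -0.002, -1.0]]
force: [-0.0, 0.3, -0.2]
finger_gap: 0.698
grasp_force: 0.0
```

```bash
python3 - <<'E'
from h import *
c=cap('wrist','w6'); s=robot.state(); print(s['ee_pos'],s['finger_gap'],s['force'])
im=cv2.convertScaleAbs(cv2.resize(c['frame'][180:380,150:420],(810,600),interpolation=cv2.INTER_CUBIC)[:,:800],alpha=1.8)
cv2.imwrite('pics/c6.png',cv2.cvtColor(im,cv2.COLOR_RGB2BGR))
E
```

```text
[ 457.28934674 -422.37657403   21.64095641] 0.6970996690756561 [-0.35839792 -0.03244446  0.76084913]
```

View pics/c6.png

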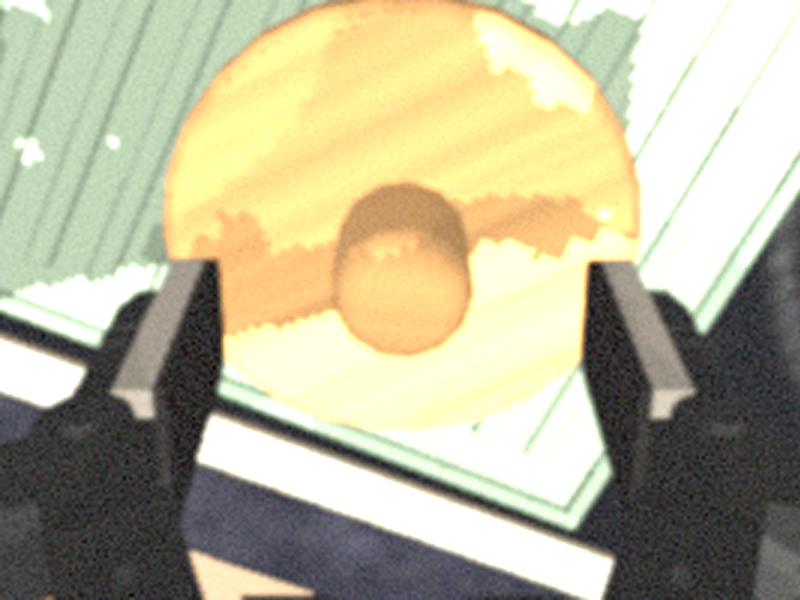

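The knob sits centred between the open pads at crop (402,290). The pad spacing of 123 px also says the tips are roughly 30 mm behind the reported TCP, so they are still above the knob. I go down further and try to close.

>>> {"fn": "send_rows", "kwargs": {"rows": [{"x": 0, "y": 0, "z": -0.2, "ax": 0, "ay": 0, "az": 0, "claw": 0.3}, {"x": 0, "y": 0, "z": -0.2, "ax": 0, "ay": 0, "az": 0, "claw": 0.3}, {"x": 0, "y": 0, "z": -0.2, "ax": 0, "ay": 0, "az": 0, "claw": 0.3}, {"x": 0, "y": 0, "z": 0, "ax": 0, "ay": 0, "az": 0, "claw": 0.3}, {"x": 0, "y": 0, "z": 0, "ax": 0, "ay": 0, "az": 0, "claw": 1}, {"x": 0, "y": 0, "z": 0, "ax": 0, "ay": 0, "az": 0, "claw": 1}, {"x": 0, "y": 0, "z": 0, "ax": 0, "ay": 0, "az": 0, "claw": 1}, {"x": 0, "y": 0, "z": 0, "ax": 0, "ay": 0, "az": 0, "claw": 1}, {"x": 0, "y": 0, "z": 0, "ax": 0, "ay": 0, "az": 0, "claw": 1}]}}

```text
t: 5.22
ee_pos: [457.9, -423.0, 8.1]
eef_rot: [[0.914, 0.407, 0.001], [0.407, -0.914, -0.001], [0.0, 0.001, -1.0]]
force: [-0.1, -1.3, 3.0]
finger_gap: 0.267
grasp_force: 39.5
```

The knob is held, at a gap of 0.27. I lift, then carry it near the robot toward the jars.

>>> {"fn": "send_rows", "kwargs": {"rows": [{"x": 0, "y": 0, "z": 0.4, "ax": 0, "ay": 0, "az": 0, "claw": 1}, {"x": 0, "y": 0, "z": 0.8, "ax": 0, "ay": 0, "az": 0, "claw": 1}, {"x": 0, "y": 0, "z": 1, "ax": 0, "ay": 0, "az": 0, "claw": 1}, {"x": 0, "y": 0, "z": 1, "ax": 0, "ay": 0, "az": 0, "claw": 1}, {"x": -0.25, "y": 0.5, "z": 1, "ax": 0, "ay": 0, "az": 0, "claw": 1}, {"x": -0.25, "y": 1, "z": 1, "ax": 0, "ay": 0, "az": 0, "claw": 1}, {"x": -0.25, "y": 1, "z": 1, "ax": 0, "ay": 0, "az": 0, "claw": 1}, {"x": -0.25, "y": 1, "z": 1, "ax": 0, "ay": 0, "az": 0, "claw": 1}, {"x": -0.25, "y": 1, "z": 0.5, "ax": 0, "ay": 0, "az": 0, "claw": 1}, {"x": -0.25, "y": 1, "z": 0, "ax": 0, "ay": 0, "az": 0, "claw": 1}, {"x": -0.25, "y": 1, "z": 0, "ax": 0, "ay": 0, "az": 0, "claw": 1}, {"x": -0.25, "y": 1, "z": 0, "ax": 0, "ay": 0, "az": 0, "claw": 1}]}}

```text
t: 6.22
ee_pos: [407.1, -234.0, 200.9]
eef_rot: [[0.914, 0.407, 0.001], [0.407, -0.914, -0.0], [0.001, 0.001, -1.0]]
force: [0.1, -0.9, -0.0]
finger_gap: 0.269
grasp_force: 39.4
```

>>> {"fn": "send_rows", "kwargs": {"rows": [{"x": -0.25, "y": 1, "z": 0, "ax": 0, "ay": 0, "az": 0, "claw": 1}, {"x": -0.25, "y": 1, "z": 0, "ax": 0, "ay": 0, "az": 0, "claw": 1}, {"x": -0.25, "y": 1, "z": 0, "ax": 0, "ay": 0, "az": 0, "claw": 1}, {"x": -0.25, "y": 1, "z": 0, "ax": 0, "ay": 0, "az": 0, "claw": 1}, {"x": -0.25, "y": 1, "z": 0, "ax": 0, "ay": 0, "az": 0, "claw": 1}, {"x": -0.25, "y": 1, "z": 0, "ax": 0, "ay": 0, "az": 0, "claw": 1}, {"x": -0.25, "y": 1, "z": 0, "ax": 0, "ay": 0, "az": 0, "claw": 1}, {"x": 0, "y": 0.8, "z": 0, "ax": 0, "ay": 0, "az": 0, "claw": 1}, {"x": 0, "y": 0, "z": 0, "ax": 0, "ay": 0, "az": 0, "claw": 1}, {"x": 0, "y": 0, "z": 0, "ax": 0, "ay": 0, "az": 0, "claw": 1}]}}

```text
t: 7.05
ee_pos: [363.9, -39.7, 200.7]
eef_rot: [[0.913, 0.409, 0.001], [0.409, -0.913, -0.0], [0.001, 0.001, -1.0]]
force: [0.3, 1.0, -1.2]
finger_gap: 0.266
grasp_force: 39.4
```

```bash
python3 - <<'E'
from h import *
c=cap('wrist','w7'); s=robot.state(); print(s['ee_pos'],s['finger_gap'],s['force'])
cv2.imwrite('pics/c7.png',cv2.cvtColor(c['frame'],cv2.COLOR_RGB2BGR))
cap('side','side7')
E
```

```text
[363.91391752 -40.29211943 200.50720857] 0.26811975951092776 [-0.13563004 -0.33327413 -1.29295458]
```

View pics/c7.png

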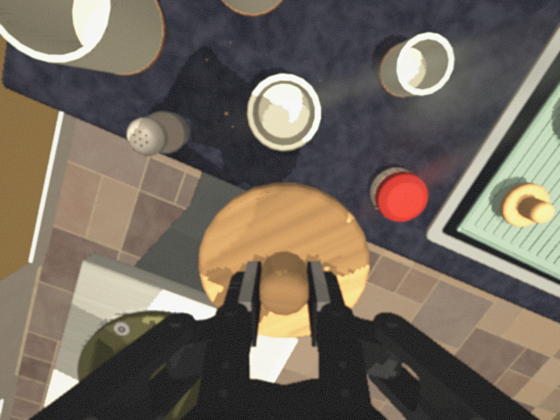

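The lid is held level, its disc centred at (284,263). The small jar's rim is at (284,113), tiny's at (425,65), and the large jar is cut off at upper left. I move on so that the large and medium mouths come into view.

>>> {"fn": "send_rows", "kwargs": {"rows": [{"x": 0.3, "y": 0.9, "z": 0, "ax": 0, "ay": 0, "az": 0, "claw": 1}, {"x": 0.3, "y": 0.9, "z": 0, "ax": 0, "ay": 0, "az": 0, "claw": 1}, {"x": 0.3, "y": 0.9, "z": 0, "ax": 0, "ay": 0, "az": 0, "claw": 1}, {"x": 0.3, "y": 0.9, "z": 0, "ax": 0, "ay": 0, "az": 0, "claw": 1}, {"x": 0.3, "y": 0.9, "z": 0, "ax": 0, "ay": 0, "az": 0, "claw": 1}, {"x": 0, "y": 0, "z": 0, "ax": 0, "ay": 0, "az": 0, "claw": 1}, {"x": 0, "y": 0, "z": 0, "ax": 0, "ay": 0, "az": 0, "claw": 1}]}}

```text
t: 7.73
ee_pos: [401.6, 72.2, 199.8]
eef_rot: [[0.913, 0.407, -0.001], [0.407, -0.913, -0.0], [-0.001, -0.0, -1.0]]
force: [-0.7, -0.0, -0.0]
finger_gap: 0.268
grasp_force: 39.5
```

```bash
cat >> h.py <<'E'
def rims(n,vmin=190,amin=300):
    c=load(n) if isinstance(n,str) else n
    hsv=cv2.cvtColor(c['frame'],cv2.COLOR_RGB2HSV)
    m=((hsv[...,1]<60)&(hsv[...,2]>vmin)).astype(np.uint8); out=[]
    m=cv2.morphologyEx(m,cv2.MORPH_CLOSE,np.ones((3,3)))
    for k in cv2.findContours(m,cv2.RETR_EXTERNAL,cv2.CHAIN_APPROX_NONE)[0]:
        h=cv2.convexHull(k)
        if cv2.contourArea(h)>amin and len(h)>5: out.append((cv2.fitEllipse(h),cv2.boundingRect(k)))
    return out
E
python3 - <<'E'
from h import *
c=cap('wrist','w8'); print(robot.state()['ee_pos'])
J={'jl':(445,174,116,47),'jm':(545,70,98,40),'js':(435,-14,80,33),'jt':(528,-111,62,26)}
for n in('w7','w8','side7','scene0'):
    c=load(n)
    for j,(x,y,z,r) in J.items():
        p=proj(c,[x,y,z]); q=proj(c,[x,y+r,z]); print(n,j,p.round(),np.linalg.norm(p-q).round())
    for v in (175,200):
        for e,b in rims(c,v,150):
            if min(e[1])/max(e[1])>.45 and max(e[1])<220: print('   ',v,np.round(e[0],1),np.round(e[1],1),round(e[2]),b)
E
```

```text
[401.43812897  71.63799384 199.89877763]
w7 jl [ 52. -17.] 78.0
w7 jm [248. -90.] 62.0
w7 js [291. 111.] 38.0
w7 jt [432.  58.] 28.0
    175 [ 60.9 383.4] [26.1 55.4] 30 (43, 369, 36, 38)
    175 [272.1 352.9] [42.2 68.8] 30 (250, 335, 49, 48)
    175 [140.1 134.5] [25.7 30.3] 158 (127, 119, 28, 31)
    175 [455.6 229.7] [59.7 67.8] 0 (458, 86, 102, 192)
    175 [283.9 111.4] [73.3 76.3] 177 (248, 74, 73, 76)
    175 [424.8  63.5] [55.4 65.1] 30 (396, 32, 58, 64)
    175 [421.8 238.5] [33.4 39.7] 0 (428, 29, 132, 267)
    175 [56.5 25.6] [ 71.  107.5] 83 (0, 0, 111, 63)
    200 [272.1 351.7] [40.2 70.3] 30 (250, 335, 49, 47)
    200 [138.6 132.3] [22.3 23.8] 67 (127, 121, 24, 21)
    200 [283.9 111.4] [72.8 75.7] 176 (248, 74, 73, 76)
    200 [424.8  63.5] [54.6 64.5] 30 (397, 33, 57, 62)
    200 [56.1 25.7] [ 69.8 107.6] 84 (0, 0, 110, 63)
w8 jl [188. 105.] 65.0
w8 jm [363.  38.] 52.0
w8 js [380. 197.] 33.0
w8 jt [509. 148.] 25.0
    175 [508.4 286.3] [17.6 24.3] 0 (513, 228, 47, 78)
    175 [479.1 291.1] [12.5 16.2] 0 (483, 186, 77, 139)
    175 [372.6 197.5] [63.4 69.4] 58 (339, 1
[... 1674 characters left out ...]
 ] 85 (243, 257, 24, 18)
    175 [262.3 242.3] [11.7 17.3] 92 (254, 237, 18, 12)
    175 [152.8 225.2] [21.4 28.3] 90 (139, 215, 29, 22)
    175 [264.5 216.3] [26.4 42.2] 41 (256, 198, 26, 23)
    175 [360.5 207.7] [ 76.3 151.7] 76 (348, 166, 89, 86)
    200 [306.9 398.9] [31.  64.2] 129 (279, 375, 54, 45)
    200 [439.2 392. ] [55.  61.2] 122 (420, 364, 52, 56)
    200 [193.1 284.8] [25.3 38.8] 79 (174, 272, 39, 26)
    200 [425.1 263. ] [12.4 26.9] 53 (417, 258, 20, 16)
    200 [254.9 265.5] [15.8 23.9] 85 (243, 258, 24, 16)
    200 [361.4 229.6] [16.3 30.7] 56 (350, 219, 26, 24)
    200 [153.1 224.8] [19.5 27.1] 98 (139, 215, 28, 21)
    200 [271.1 205.7] [14.5 23.5] 92 (258, 198, 24, 15)
```

```bash
python3 - <<'E'
from h import *
w7,w8,s7,c0=[load(n) for n in('w7','w8','side7','scene0')]
D={'jl':(116,None,(177.1,104.4),(193.2,128.5),(193.3,285)),'jm':(98,None,(353.6,41),(232.8,145.1),None),'js':(80,(283.9,111.4),(372.6,197.5),(212.5,178.3),(254.8,265.6)),'jt':(62,(424.8,63.5),(501.4,152.2),(250.8,195.5),(262.3,242.3))}
for j,(z,*P) in D.items():
    print(j,[onz(c,*p,z)[:2].round(1) if p else None for c,p in zip((w7,w8,s7,c0),P)], 'tri',tri(w8,P[1],s7,P[2]).round(1), tri(w7,P[0],w8,P[1]).round(1) if P[0] else '')
s=robot.state()
for e in wood(w8,3000): print('lid',np.round(e[0],1),np.round(e[1],1),[onz(w8,*e[0],200+h).round(1) for h in(10,20)])
print(s['ee_pos'])
E
```

```text
jl [None, array([441.8, 181.8]), array([446.4, 175.7]), array([433.9, 180.1])] tri [444.3 181.1 112.5] 
jm [None, array([540.3,  75.5]), array([541.2,  71. ]), None] tri [541.9  74.9  93.1] 
js [array([432.3,  -8.2]), array([432.1,  -7.6]), array([437.2, -12.5]), array([427.4,  -8.7])] tri [434.7  -9.5  77.2] [432.1  -8.1  78.8]
jt [array([ 521.5, -107.7]), array([ 521.5, -107.3]), array([ 523.8, -111. ]), array([ 516.6, -107.6])] tri [ 523.2 -109.4   59.3] [ 521.7 -108.    61. ]
lid [283.8 260.4] [156. 171.] [array([397.6,  71.4, 210. ]), array([402.4,  73.6, 220. ])]
lid [ 24.2 140.5] [171.8 380.2] [array([406.2, 220.7, 210. ]), array([410.5, 213.8, 220. ])]
[401.43812897  71.63799384 199.89877763]
```

>>> {"fn": "send_rows", "kwargs": {"rows": [{"x": 0.32, "y": 0.87, "z": 0, "ax": 0, "ay": 0, "az": 0, "claw": 1}, {"x": 0.32, "y": 0.87, "z": 0, "ax": 0, "ay": 0, "az": 0, "claw": 1}, {"x": 0.32, "y": 0.87, "z": 0, "ax": 0, "ay": 0, "az": 0, "claw": 1}, {"x": 0.32, "y": 0.87, "z": 0, "ax": 0, "ay": 0, "az": 0, "claw": 1}, {"x": 0.32, "y": 0.87, "z": 0, "ax": 0, "ay": 0, "az": 0, "claw": 1}, {"x": 0, "y": 0, "z": -0.7, "ax": 0, "ay": 0, "az": 0, "claw": 1}, {"x": 0, "y": 0, "z": -0.7, "ax": 0, "ay": 0, "az": 0, "claw": 1}, {"x": 0, "y": 0, "z": -0.7, "ax": 0, "ay": 0, "az": 0, "claw": 1}, {"x": 0, "y": 0, "z": -0.7, "ax": 0, "ay": 0, "az": 0, "claw": 1}, {"x": 0, "y": 0, "z": 0, "ax": 0, "ay": 0, "az": 0, "claw": 1}, {"x": 0, "y": 0, "z": 0, "ax": 0, "ay": 0, "az": 0, "claw": 1}]}}

```text
t: 8.7
ee_pos: [441.4, 179.9, 130.1]
eef_rot: [[0.914, 0.405, -0.001], [0.405, -0.914, -0.0], [-0.001, -0.0, -1.0]]
force: [-0.7, 0.5, 0.7]
finger_gap: 0.266
grasp_force: 39.5
```

```bash
python3 - <<'E'
from h import *
c=cap('wrist','w9'); s=robot.state();print(s['ee_pos'],s['force'])
for j,(x,y,z,r) in {'jm':(540.5,75,98,40),'js':(432.2,-8,80,33)}.items(): print(j,proj(c,[x,y,z]).round())
for e,b in rims(c,175,600): print(np.round(e[0],1),np.round(e[1],1),b,onz(c,*e[0],98)[:2].round(1),onz(c,*e[0],80)[:2].round(1))
for e in wood(c,3000): print('lid',np.round(e[0],1),np.round(e[1],1),onz(c,*e[0],s['ee_pos'][2]+18).round(1))
E
```

```text
[441.93186858 180.28967042 130.94558968] [-0.02549494  0.23276352  0.00313995]
jm [493. 159.]
js [483. 312.]
[482.5 311.2] [62.  81.8] (443, 279, 80, 65) [439.1  10.7] [432.3  -7. ]
[282.4 228.6] [118.4 136.4] (218, 170, 127, 40) [439.4 181.2] [432.6 178.3]
[ 96.4 197.1] [  6.6 272. ] (67, 101, 57, 204) [409.2 306.7] [399.8 314.7]
[492.  157.5] [108.8 135.2] (430, 98, 125, 121) [540.9  76.2] [543.   64.2]
[178.4   1.9] [ 98.8 135.4] (128, 0, 102, 69) [541.8 290.4] [543.9 297. ]
lid [283.8 260.8] [154.2 171.2] [441.4 180.9 148.9]
lid [ 18.7 168.2] [207.1 439.8] [435.1 322.8 148.9]
```

>>> {"fn": "send_rows", "kwargs": {"rows": [{"x": 0, "y": 0.0, "z": -0.25, "ax": 0, "ay": 0, "az": 0, "claw": 1}, {"x": 0, "y": 0, "z": -0.25, "ax": 0, "ay": 0, "az": 0, "claw": 1}, {"x": 0, "y": 0, "z": 0, "ax": 0, "ay": 0, "az": 0, "claw": 1}, {"x": 0, "y": 0, "z": 0, "ax": 0, "ay": 0, "az": 0, "claw": 1}]}}

```text
t: 9.08
ee_pos: [441.3, 181.0, 117.5]
eef_rot: [[0.914, 0.407, -0.0], [0.407, -0.914, -0.0], [-0.0, -0.0, -1.0]]
force: [-0.0, -0.5, 0.1]
finger_gap: 0.271
grasp_force: 39.5
```

No contact force at 117.5, so the plug is in the mouth. I continue down gently.

>>> {"fn": "send_rows", "kwargs": {"rows": [{"x": 0, "y": 0.0, "z": -0.12, "ax": 0, "ay": 0, "az": 0, "claw": 1}, {"x": 0, "y": 0, "z": -0.12, "ax": 0, "ay": 0, "az": 0, "claw": 1}, {"x": 0, "y": 0, "z": -0.08, "ax": 0, "ay": 0, "az": 0, "claw": 1}, {"x": 0, "y": 0, "z": 0, "ax": 0, "ay": 0, "az": 0, "claw": 1}, {"x": 0, "y": 0, "z": 0, "ax": 0, "ay": 0, "az": 0, "claw": 1}]}}

```text
t: 9.5
ee_pos: [441.3, 181.0, 109.5]
eef_rot: [[0.914, 0.407, -0.0], [0.407, -0.914, -0.0], [-0.0, -0.0, -1.0]]
force: [0.6, -0.5, -0.5]
finger_gap: 0.268
grasp_force: 39.5
```

>>> {"fn": "send_rows", "kwargs": {"rows": [{"x": 0, "y": 0.0, "z": -0.06, "ax": 0, "ay": 0, "az": 0, "claw": 1}, {"x": 0, "y": 0, "z": -0.06, "ax": 0, "ay": 0, "az": 0, "claw": 1}, {"x": 0, "y": 0, "z": 0, "ax": 0, "ay": 0, "az": 0, "claw": 1}, {"x": 0, "y": 0, "z": 0, "ax": 0, "ay": 0, "az": 0, "claw": 1}]}}

```text
t: 9.83
ee_pos: [441.4, 181.0, 106.5]
eef_rot: [[0.914, 0.407, -0.0], [0.407, -0.914, -0.0], [-0.0, -0.0, -1.0]]
force: [0.3, 0.1, -0.8]
finger_gap: 0.267
grasp_force: 39.5
```

>>> {"fn": "send_rows", "kwargs": {"rows": [{"x": 0, "y": 0.0, "z": -0.06, "ax": 0, "ay": 0, "az": 0, "claw": 1}, {"x": 0, "y": 0, "z": -0.02, "ax": 0, "ay": 0, "az": 0, "claw": 1}, {"x": 0, "y": 0, "z": 0, "ax": 0, "ay": 0, "az": 0, "claw": 1}, {"x": 0, "y": 0, "z": 0, "ax": 0, "ay": 0, "az": 0, "claw": 1}]}}

```text
t: 10.17
ee_pos: [441.4, 181.0, 104.6]
eef_rot: [[0.914, 0.407, -0.0], [0.407, -0.914, -0.0], [-0.0, 0.0, -1.0]]
force: [-0.1, 0.3, -0.3]
finger_gap: 0.268
grasp_force: 39.5
```

>>> {"fn": "send_rows", "kwargs": {"rows": [{"x": 0, "y": 0.0, "z": -0.06, "ax": 0, "ay": 0, "az": 0, "claw": 1}, {"x": 0, "y": 0, "z": -0.02, "ax": 0, "ay": 0, "az": 0, "claw": 1}, {"x": 0, "y": 0, "z": 0, "ax": 0, "ay": 0, "az": 0, "claw": 1}, {"x": 0, "y": 0, "z": 0, "ax": 0, "ay": 0, "az": 0, "claw": 1}]}}

```text
t: 10.5
ee_pos: [441.4, 181.0, 102.6]
eef_rot: [[0.914, 0.407, -0.0], [0.407, -0.914, 0.0], [-0.0, -0.0, -1.0]]
force: [0.7, 0.3, -0.5]
finger_gap: 0.268
grasp_force: 39.5
```

```bash
python3 - <<'E'
from h import *
a=cap('scene','sc10');b=cap('side','sd10');c=cap('wrist','w10');print(robot.state()['force'],robot.state()['ee_pos'])
A=cv2.resize(a['frame'][235:345,150:300],(400,293));B=cv2.resize(b['frame'][90:200,150:300],(400,293))
C=cv2.resize(c['frame'][150:350,130:440],(400,258),interpolation=cv2.INTER_AREA)
cv2.imwrite('pics/c10.png',cv2.cvtColor(np.vstack([np.hstack([A,B]),np.hstack([C,C*0])]),cv2.COLOR_RGB2BGR))
E
```

```text
[ 0.61922557 -0.6961514  -0.81692141] [441.43738088 181.02417696 102.61859956]
```

View pics/c10.png

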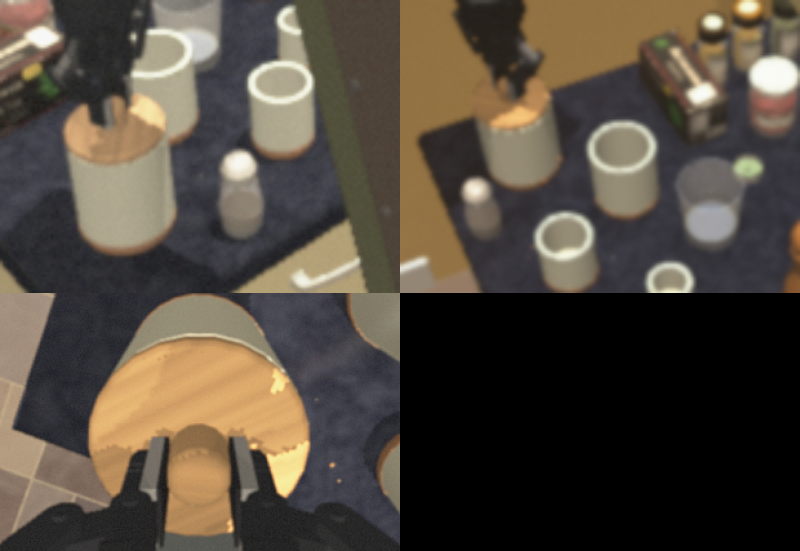

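The views show the large lid on the jar, centred, with its disc at the rim and only a thin white line still visible. I ease down a little more until it touches.

>>> {"fn": "send_rows", "kwargs": {"rows": [{"x": 0, "y": 0.0, "z": -0.04, "ax": 0, "ay": 0, "az": 0, "claw": 1}, {"x": 0, "y": 0, "z": -0.04, "ax": 0, "ay": 0, "az": 0, "claw": 1}, {"x": 0, "y": 0, "z": 0, "ax": 0, "ay": 0, "az": 0, "claw": 1}, {"x": 0, "y": 0, "z": 0, "ax": 0, "ay": 0, "az": 0, "claw": 1}]}}

```text
t: 10.98
ee_pos: [442.0, 181.2, 102.0]
eef_rot: [[0.914, 0.407, 0.002], [0.407, -0.914, 0.001], [0.002, 0.0, -1.0]]
force: [-5.1, -2.4, 15.1]
finger_gap: 0.268
grasp_force: 41.2
```

>>> {"fn": "send_rows", "kwargs": {"rows": [{"x": 0, "y": 0, "z": 0.04, "ax": 0, "ay": 0, "az": 0, "claw": 1}, {"x": 0, "y": 0, "z": 0, "ax": 0, "ay": 0, "az": 0, "claw": 0.5}, {"x": 0, "y": 0, "z": 0, "ax": 0, "ay": 0, "az": 0, "claw": 0.4}, {"x": 0, "y": 0, "z": 0, "ax": 0, "ay": 0, "az": 0, "claw": 0.4}, {"x": 0, "y": 0, "z": 0, "ax": 0, "ay": 0, "az": 0, "claw": 0.4}, {"x": 0, "y": 0, "z": 0.4, "ax": 0, "ay": 0, "az": 0, "claw": 0.4}, {"x": 0, "y": 0, "z": 0.8, "ax": 0, "ay": 0, "az": 0, "claw": 0.4}, {"x": 0, "y": 0, "z": 1, "ax": 0, "ay": 0, "az": 0, "claw": 0.4}, {"x": 0, "y": 0, "z": 1, "ax": 0, "ay": 0, "az": 0, "claw": 0.4}, {"x": -0.4, "y": -0.5, "z": 0.8, "ax": 0, "ay": 0, "az": 0, "claw": 0.4}, {"x": -0.4, "y": -1, "z": 0, "ax": 0, "ay": 0, "az": 0, "claw": 0.4}, {"x": -0.4, "y": -1, "z": 0, "ax": 0, "ay": 0, "az": 0, "claw": 0.4}]}}

```text
t: 11.98
ee_pos: [411.3, 118.2, 203.2]
eef_rot: [[0.913, 0.408, 0.002], [0.408, -0.913, 0.0], [0.002, 0.001, -1.0]]
force: [0.2, 0.1, -0.4]
finger_gap: 0.599
grasp_force: 0.0
```

>>> {"fn": "send_rows", "kwargs": {"rows": [{"x": 0, "y": -1, "z": 0, "ax": 0, "ay": 0, "az": 0, "claw": 0.4}, {"x": 0, "y": -1, "z": 0, "ax": 0, "ay": 0, "az": 0, "claw": 0.4}, {"x": 0, "y": -1, "z": 0, "ax": 0, "ay": 0, "az": 0, "claw": 0.4}, {"x": 0, "y": -1, "z": 0, "ax": 0, "ay": 0, "az": 0, "claw": 0.4}, {"x": 0, "y": -1, "z": 0, "ax": 0, "ay": 0, "az": 0, "claw": 0.4}, {"x": 0, "y": -1, "z": 0, "ax": 0, "ay": 0, "az": 0, "claw": 0.4}, {"x": 0, "y": -1, "z": 0, "ax": 0, "ay": 0, "az": 0, "claw": 0.4}, {"x": 0, "y": -1, "z": 0, "ax": 0, "ay": 0, "az": 0, "claw": 0.4}, {"x": 0.3, "y": -1, "z": 0, "ax": 0, "ay": 0, "az": 0, "claw": 0.4}, {"x": 0.5, "y": -1, "z": 0, "ax": 0, "ay": 0, "az": 0, "claw": 0.4}, {"x": 0.6, "y": -1, "z": 0, "ax": 0, "ay": 0, "az": 0, "claw": 0.4}, {"x": 0.6, "y": -1, "z": 0, "ax": 0, "ay": 0, "az": 0, "claw": 0.4}]}}

```text
t: 12.98
ee_pos: [461.8, -182.9, 202.4]
eef_rot: [[0.914, 0.406, 0.001], [0.406, -0.914, -0.0], [0.0, 0.001, -1.0]]
force: [-0.1, 0.5, 0.2]
finger_gap: 0.601
grasp_force: 0.0
```

>>> {"fn": "send_rows", "kwargs": {"rows": [{"x": 0.6, "y": -1, "z": -0.4, "ax": 0, "ay": 0, "az": 0, "claw": 0.4}, {"x": 0.6, "y": -1, "z": -0.6, "ax": 0, "ay": 0, "az": 0, "claw": 0.4}, {"x": 0.6, "y": -1, "z": -0.6, "ax": 0, "ay": 0, "az": 0, "claw": 0.4}, {"x": 0.6, "y": -1, "z": -0.6, "ax": 0, "ay": 0, "az": 0, "claw": 0.4}, {"x": 0.6, "y": -1, "z": -0.6, "ax": 0, "ay": 0, "az": 0, "claw": 0.4}, {"x": 0.6, "y": -1, "z": -0.6, "ax": 0, "ay": 0, "az": 0, "claw": 0.4}, {"x": 0.6, "y": -1, "z": -0.6, "ax": 0, "ay": 0, "az": 0, "claw": 0.4}, {"x": 0.3, "y": -1, "z": -0.4, "ax": 0, "ay": 0, "az": 0, "claw": 0.4}, {"x": 0, "y": -1, "z": 0, "ax": 0, "ay": 0, "az": 0, "claw": 0.4}, {"x": 0, "y": 0, "z": 0, "ax": 0, "ay": 0, "az": 0, "claw": 0.4}, {"x": 0, "y": 0, "z": 0, "ax": 0, "ay": 0, "az": 0, "claw": 0.4}]}}

```text
t: 13.9
ee_pos: [573.5, -407.4, 91.5]
eef_rot: [[0.914, 0.405, -0.0], [0.405, -0.914, 0.0], [-0.0, -0.0, -1.0]]
force: [0.4, 0.4, 0.2]
finger_gap: 0.598
grasp_force: 0.0
```

```bash
cat >> h.py <<'E'
def lidlook(n,zs=(27,32)):
    c=cap('wrist',n); s=robot.state(); print('tcp',s['ee_pos'].round(1),s['force'].round(1))
    for e in wood(c,900):
        if min(e[1])/max(e[1])>.75: print(np.round(e[0],1),np.round(e[1],1),[onz(c,*e[0],z)[:2].round(1) for z in zs])
E
python3 - <<'E'
from h import *
lidlook('w11')
d=cap('side','sd11'); e=cap('scene','sc11')
E
```

```text
tcp [ 573.8 -406.4   91.8] [ 0.2 -0.2 -0.2]
[119.  289.9] [57.2 65. ] [array([ 448. , -303.6]), array([ 452.2, -305. ])]
[294.3 233.6] [90.8 96.5] [array([ 559.3, -422.1]), array([ 561.2, -421. ])]
[171.  176.6] [80.5 89.5] [array([ 564.1, -315.1]), array([ 565.9, -316.3])]
```

>>> {"fn": "send_rows", "kwargs": {"rows": [{"x": -0.53, "y": -0.6, "z": 0, "ax": 0, "ay": 0, "az": 0, "claw": 0.4}, {"x": 0, "y": 0, "z": -0.65, "ax": 0, "ay": 0, "az": 0, "claw": 0.4}, {"x": 0, "y": 0, "z": -0.8, "ax": 0, "ay": 0, "az": 0, "claw": 0.4}, {"x": 0, "y": 0, "z": -0.8, "ax": 0, "ay": 0, "az": 0, "claw": 0.4}, {"x": 0, "y": 0, "z": -0.7, "ax": 0, "ay": 0, "az": 0, "claw": 0.4}, {"x": 0, "y": 0, "z": -0.4, "ax": 0, "ay": 0, "az": 0, "claw": 0.4}, {"x": 0, "y": 0, "z": 0, "ax": 0, "ay": 0, "az": 0, "claw": 0.4}, {"x": 0, "y": 0, "z": 0, "ax": 0, "ay": 0, "az": 0, "claw": 1}, {"x": 0, "y": 0, "z": 0, "ax": 0, "ay": 0, "az": 0, "claw": 1}, {"x": 0, "y": 0, "z": 0, "ax": 0, "ay": 0, "az": 0, "claw": 1}, {"x": 0, "y": 0, "z": 0, "ax": 0, "ay": 0, "az": 0, "claw": 1}, {"x": 0, "y": 0, "z": 0, "ax": 0, "ay": 0, "az": 0, "claw": 1}]}}

```text
t: 15.05
ee_pos: [561.4, -421.8, 9.7]
eef_rot: [[0.914, 0.407, 0.002], [0.407, -0.914, -0.001], [0.001, 0.002, -1.0]]
force: [-1.0, 1.3, 7.2]
finger_gap: 0.27
grasp_force: 39.4
```

>>> {"fn": "send_rows", "kwargs": {"rows": [{"x": 0, "y": 0, "z": 0.4, "ax": 0, "ay": 0, "az": 0, "claw": 1}, {"x": 0, "y": 0, "z": 0.8, "ax": 0, "ay": 0, "az": 0, "claw": 1}, {"x": 0, "y": 0, "z": 1, "ax": 0, "ay": 0, "az": 0, "claw": 1}, {"x": 0, "y": 0, "z": 1, "ax": 0, "ay": 0, "az": 0, "claw": 1}, {"x": -0.4, "y": 0.5, "z": 1, "ax": 0, "ay": 0, "az": 0, "claw": 1}, {"x": -0.4, "y": 1, "z": 1, "ax": 0, "ay": 0, "az": 0, "claw": 1}, {"x": -0.4, "y": 1, "z": 1, "ax": 0, "ay": 0, "az": 0, "claw": 1}, {"x": -0.4, "y": 1, "z": 0.8, "ax": 0, "ay": 0, "az": 0, "claw": 1}, {"x": -0.4, "y": 1, "z": 0, "ax": 0, "ay": 0, "az": 0, "claw": 1}, {"x": -0.4, "y": 1, "z": 0, "ax": 0, "ay": 0, "az": 0, "claw": 1}, {"x": -0.4, "y": 1, "z": 0, "ax": 0, "ay": 0, "az": 0, "claw": 1}, {"x": -0.4, "y": 1, "z": 0, "ax": 0, "ay": 0, "az": 0, "claw": 1}]}}

```text
t: 16.05
ee_pos: [479.9, -232.8, 183.8]
eef_rot: [[0.914, 0.407, 0.001], [0.407, -0.914, -0.001], [0.001, 0.001, -1.0]]
force: [0.6, -0.5, -0.9]
finger_gap: 0.267
grasp_force: 39.5
```

>>> {"fn": "send_rows", "kwargs": {"rows": [{"x": 0, "y": 1, "z": 0, "ax": 0, "ay": 0, "az": 0, "claw": 1}, {"x": 0, "y": 1, "z": 0, "ax": 0, "ay": 0, "az": 0, "claw": 1}, {"x": 0, "y": 1, "z": 0, "ax": 0, "ay": 0, "az": 0, "claw": 1}, {"x": 0, "y": 1, "z": 0, "ax": 0, "ay": 0, "az": 0, "claw": 1}, {"x": 0, "y": 1, "z": 0, "ax": 0, "ay": 0, "az": 0, "claw": 1}, {"x": 0, "y": 1, "z": 0, "ax": 0, "ay": 0, "az": 0, "claw": 1}, {"x": 0.3, "y": 1, "z": 0, "ax": 0, "ay": 0, "az": 0, "claw": 1}, {"x": 0.3, "y": 1, "z": 0, "ax": 0, "ay": 0, "az": 0, "claw": 1}, {"x": 0.3, "y": 1, "z": 0, "ax": 0, "ay": 0, "az": 0, "claw": 1}, {"x": 0.3, "y": 0.9, "z": 0, "ax": 0, "ay": 0, "az": 0, "claw": 1}, {"x": 0, "y": 0, "z": 0, "ax": 0, "ay": 0, "az": 0, "claw": 1}, {"x": 0, "y": 0, "z": 0, "ax": 0, "ay": 0, "az": 0, "claw": 1}]}}

```text
t: 17.05
ee_pos: [510.7, 14.3, 183.4]
eef_rot: [[0.913, 0.408, 0.001], [0.408, -0.913, -0.0], [0.0, 0.0, -1.0]]
force: [-1.1, -0.4, -0.2]
finger_gap: 0.267
grasp_force: 39.5
```

```bash
cat >> h.py <<'E'
def jarlook(n,J):
    c=cap('wrist',n); s=robot.state(); print('tcp',s['ee_pos'].round(1),s['force'].round(1))
    for j,(x,y,z) in J.items():
        p=proj(c,[x,y,z])
        for e,b in rims(c,175,400):
            if np.linalg.norm(p-e[0])<30 and b[3]>25: print(j,p.round(),np.round(e[0],1),np.round(e[1],1),b,onz(c,*e[0],z)[:2].round(1))
    for e in wood(c,2000): print('wood',np.round(e[0],1),np.round(e[1],1),onz(c,*e[0],s['ee_pos'][2]+24).round(1))
E
python3 - <<'E'
from h import *
jarlook('w12',{'jm':(540.9,76.2,98),'js':(432.2,-8,80),'jt':(521.5,-107.5,62)})
E
```

```text
tcp [510.6  13.5 183.3] [-0.  -0.4 -0.2]
jm [230. 142.] [231.5 142.1] [ 94.7 100.2] (184, 93, 97, 99) [540.9  75.3]
jt [399. 231.] [399.1 230.1] [46.3 53. ] (374, 207, 52, 48) [ 522.  -107.5]
wood [152.4 276.4] [102.7 218.9] [475.2  77.8 207.3]
wood [283.8 262. ] [131.4 144.1] [512.4  16.  207.3]
wood [ 49.2 213.2] [43.3 79.8] [489.2 135.9 207.3]
wood [521.7 113.4] [ 61.7 101.8] [626.2 -52.  207.3]
wood [ 46.7 128.3] [142.1 283.7] [530.9 144.7 207.3]
```

>>> {"fn": "send_rows", "kwargs": {"rows": [{"x": 0.4, "y": 0.81, "z": 0, "ax": 0, "ay": 0, "az": 0, "claw": 1}, {"x": 0.4, "y": 0.81, "z": 0, "ax": 0, "ay": 0, "az": 0, "claw": 1}, {"x": 0.39, "y": 0.81, "z": 0, "ax": 0, "ay": 0, "az": 0, "claw": 1}, {"x": 0, "y": 0, "z": -0.8, "ax": 0, "ay": 0, "az": 0, "claw": 1}, {"x": 0, "y": 0, "z": -0.8, "ax": 0, "ay": 0, "az": 0, "claw": 1}, {"x": 0, "y": 0, "z": -0.8, "ax": 0, "ay": 0, "az": 0, "claw": 1}, {"x": 0, "y": 0, "z": -0.7, "ax": 0, "ay": 0, "az": 0, "claw": 1}, {"x": 0, "y": 0, "z": -0.1, "ax": 0, "ay": 0, "az": 0, "claw": 1}, {"x": 0, "y": 0, "z": -0.2, "ax": 0, "ay": 0, "az": 0, "claw": 1}, {"x": 0, "y": 0, "z": -0.2, "ax": 0, "ay": 0, "az": 0, "claw": 1}, {"x": 0, "y": 0, "z": 0, "ax": 0, "ay": 0, "az": 0, "claw": 1}]}}

```text
t: 18.02
ee_pos: [540.5, 73.9, 92.9]
eef_rot: [[0.914, 0.406, 0.0], [0.406, -0.914, -0.0], [0.0, 0.0, -1.0]]
force: [0.0, -0.7, -0.8]
finger_gap: 0.264
grasp_force: 39.5
```

>>> {"fn": "send_rows", "kwargs": {"rows": [{"x": 0, "y": 0.03, "z": -0.1, "ax": 0, "ay": 0, "az": 0, "claw": 1}, {"x": 0, "y": 0, "z": -0.1, "ax": 0, "ay": 0, "az": 0, "claw": 1}, {"x": 0, "y": 0, "z": -0.08, "ax": 0, "ay": 0, "az": 0, "claw": 1}, {"x": 0, "y": 0, "z": 0, "ax": 0, "ay": 0, "az": 0, "claw": 1}, {"x": 0, "y": 0, "z": 0, "ax": 0, "ay": 0, "az": 0, "claw": 1}]}}

```text
t: 18.43
ee_pos: [540.5, 75.1, 85.9]
eef_rot: [[0.914, 0.407, 0.0], [0.407, -0.914, -0.0], [0.0, 0.0, -1.0]]
force: [0.6, 0.3, -0.6]
finger_gap: 0.265
grasp_force: 39.5
```

>>> {"fn": "send_rows", "kwargs": {"rows": [{"x": 0, "y": 0, "z": -0.05, "ax": 0, "ay": 0, "az": 0, "claw": 1}, {"x": 0, "y": 0, "z": -0.05, "ax": 0, "ay": 0, "az": 0, "claw": 1}, {"x": 0, "y": 0, "z": 0, "ax": 0, "ay": 0, "az": 0, "claw": 1}, {"x": 0, "y": 0, "z": 0, "ax": 0, "ay": 0, "az": 0, "claw": 1}]}}

```text
t: 18.77
ee_pos: [541.2, 75.1, 85.6]
eef_rot: [[0.914, 0.407, 0.003], [0.407, -0.914, 0.0], [0.003, 0.001, -1.0]]
force: [-6.6, -0.0, 20.2]
finger_gap: 0.269
grasp_force: 41.5
```

>>> {"fn": "send_rows", "kwargs": {"rows": [{"x": 0, "y": 0, "z": 0.07, "ax": 0, "ay": 0, "az": 0, "claw": 1}, {"x": 0, "y": 0, "z": 0, "ax": 0, "ay": 0, "az": 0, "claw": 0.5}, {"x": 0, "y": 0, "z": 0, "ax": 0, "ay": 0, "az": 0, "claw": 0.4}, {"x": 0, "y": 0, "z": 0, "ax": 0, "ay": 0, "az": 0, "claw": 0.4}, {"x": 0, "y": 0, "z": 0, "ax": 0, "ay": 0, "az": 0, "claw": 0.4}, {"x": 0, "y": 0, "z": 0.4, "ax": 0, "ay": 0, "az": 0, "claw": 0.4}, {"x": 0, "y": 0, "z": 0.8, "ax": 0, "ay": 0, "az": 0, "claw": 0.4}, {"x": 0, "y": 0, "z": 1, "ax": 0, "ay": 0, "az": 0, "claw": 0.4}, {"x": -0.5, "y": -0.5, "z": 1, "ax": 0, "ay": 0, "az": 0, "claw": 0.4}, {"x": -0.6, "y": -1, "z": 0.6, "ax": 0, "ay": 0, "az": 0, "claw": 0.4}, {"x": -0.6, "y": -1, "z": 0, "ax": 0, "ay": 0, "az": 0, "claw": 0.4}, {"x": -0.6, "y": -1, "z": 0, "ax": 0, "ay": 0, "az": 0, "claw": 0.4}]}}

```text
t: 19.77
ee_pos: [482.5, -13.2, 181.7]
eef_rot: [[0.913, 0.407, 0.002], [0.407, -0.913, -0.0], [0.002, 0.001, -1.0]]
force: [-0.1, -0.1, -0.1]
finger_gap: 0.598
grasp_force: 0.0
```

>>> {"fn": "send_rows", "kwargs": {"rows": [{"x": 0, "y": -1, "z": 0, "ax": 0, "ay": 0, "az": 0, "claw": 0.4}, {"x": 0, "y": -1, "z": 0, "ax": 0, "ay": 0, "az": 0, "claw": 0.4}, {"x": 0, "y": -1, "z": 0, "ax": 0, "ay": 0, "az": 0, "claw": 0.4}, {"x": 0, "y": -1, "z": 0, "ax": 0, "ay": 0, "az": 0, "claw": 0.4}, {"x": 0.5, "y": -1, "z": 0, "ax": 0, "ay": 0, "az": 0, "claw": 0.4}, {"x": 0.7, "y": -1, "z": 0, "ax": 0, "ay": 0, "az": 0, "claw": 0.4}, {"x": 0.7, "y": -1, "z": -0.3, "ax": 0, "ay": 0, "az": 0, "claw": 0.4}, {"x": 0.7, "y": -1, "z": -0.6, "ax": 0, "ay": 0, "az": 0, "claw": 0.4}, {"x": 0.7, "y": -1, "z": -0.8, "ax": 0, "ay": 0, "az": 0, "claw": 0.4}, {"x": 0, "y": -1, "z": -0.8, "ax": 0, "ay": 0, "az": 0, "claw": 0.4}, {"x": 0, "y": -1, "z": -0.8, "ax": 0, "ay": 0, "az": 0, "claw": 0.4}, {"x": 0, "y": -0.8, "z": -0.4, "ax": 0, "ay": 0, "az": 0, "claw": 0.4}]}}

```text
t: 20.77
ee_pos: [564.5, -308.7, 85.3]
eef_rot: [[0.914, 0.406, -0.003], [0.406, -0.914, 0.001], [-0.002, -0.002, -1.0]]
force: [-0.2, -0.3, 0.2]
finger_gap: 0.597
grasp_force: 0.0
```

>>> {"fn": "send_rows", "kwargs": {"rows": [{"x": 0, "y": 0, "z": 0, "ax": 0, "ay": 0, "az": 0, "claw": 0.4}, {"x": 0, "y": 0, "z": 0, "ax": 0, "ay": 0, "az": 0, "claw": 0.4}]}}

```text
t: 20.93
ee_pos: [565.0, -308.0, 87.3]
eef_rot: [[0.914, 0.405, -0.001], [0.405, -0.914, 0.001], [-0.001, -0.001, -1.0]]
force: [-0.3, -1.1, 0.7]
finger_gap: 0.602
grasp_force: 0.0
```

```bash
python3 - <<'E'
from h import *
lidlook('w13')
E
```

```text
tcp [ 565.5 -307.4   88.2] [0.  0.5 0.3]
[293.2 218.3] [78.8 81.5] [array([ 563.9, -315.5]), array([ 565.6, -314.6])]
```

>>> {"fn": "send_rows", "kwargs": {"rows": [{"x": 0, "y": -0.3, "z": 0, "ax": 0, "ay": 0, "az": 0, "claw": 0.4}, {"x": 0, "y": 0, "z": -0.6, "ax": 0, "ay": 0, "az": 0, "claw": 0.4}, {"x": 0, "y": 0, "z": -0.8, "ax": 0, "ay": 0, "az": 0, "claw": 0.4}, {"x": 0, "y": 0, "z": -0.8, "ax": 0, "ay": 0, "az": 0, "claw": 0.4}, {"x": 0, "y": 0, "z": -0.6, "ax": 0, "ay": 0, "az": 0, "claw": 0.4}, {"x": 0, "y": 0, "z": -0.32, "ax": 0, "ay": 0, "az": 0, "claw": 0.4}, {"x": 0, "y": 0, "z": 0, "ax": 0, "ay": 0, "az": 0, "claw": 0.4}, {"x": 0, "y": 0, "z": 0, "ax": 0, "ay": 0, "az": 0, "claw": 1}, {"x": 0, "y": 0, "z": 0, "ax": 0, "ay": 0, "az": 0, "claw": 1}, {"x": 0, "y": 0, "z": 0, "ax": 0, "ay": 0, "az": 0, "claw": 1}, {"x": 0, "y": 0, "z": 0, "ax": 0, "ay": 0, "az": 0, "claw": 1}, {"x": 0, "y": 0, "z": 0, "ax": 0, "ay": 0, "az": 0, "claw": 1}]}}

```text
t: 21.98
ee_pos: [566.2, -315.5, 11.2]
eef_rot: [[0.914, 0.407, 0.002], [0.407, -0.914, -0.001], [0.002, 0.002, -1.0]]
force: [0.5, -0.4, 6.9]
finger_gap: 0.264
grasp_force: 39.3
```

>>> {"fn": "send_rows", "kwargs": {"rows": [{"x": 0, "y": 0, "z": 0.4, "ax": 0, "ay": 0, "az": 0, "claw": 1}, {"x": 0, "y": 0, "z": 0.8, "ax": 0, "ay": 0, "az": 0, "claw": 1}, {"x": 0, "y": 0, "z": 1, "ax": 0, "ay": 0, "az": 0, "claw": 1}, {"x": 0, "y": 0, "z": 1, "ax": 0, "ay": 0, "az": 0, "claw": 1}, {"x": -0.6, "y": 0.5, "z": 1, "ax": 0, "ay": 0, "az": 0, "claw": 1}, {"x": -0.7, "y": 1, "z": 1, "ax": 0, "ay": 0, "az": 0, "claw": 1}, {"x": -0.7, "y": 1, "z": 0.8, "ax": 0, "ay": 0, "az": 0, "claw": 1}, {"x": -0.7, "y": 1, "z": 0, "ax": 0, "ay": 0, "az": 0, "claw": 1}, {"x": -0.7, "y": 1, "z": 0, "ax": 0, "ay": 0, "az": 0, "claw": 1}, {"x": -0.7, "y": 1, "z": 0, "ax": 0, "ay": 0, "az": 0, "claw": 1}, {"x": -0.7, "y": 1, "z": 0, "ax": 0, "ay": 0, "az": 0, "claw": 1}, {"x": -0.7, "y": 1, "z": 0, "ax": 0, "ay": 0, "az": 0, "claw": 1}]}}

```text
t: 22.98
ee_pos: [426.8, -126.4, 160.3]
eef_rot: [[0.914, 0.407, 0.001], [0.407, -0.914, -0.0], [0.001, 0.001, -1.0]]
force: [0.7, 0.2, -0.4]
finger_gap: 0.264
grasp_force: 39.5
```

>>> {"fn": "send_rows", "kwargs": {"rows": [{"x": 0, "y": 1, "z": 0, "ax": 0, "ay": 0, "az": 0, "claw": 1}, {"x": 0, "y": 1, "z": 0, "ax": 0, "ay": 0, "az": 0, "claw": 1}, {"x": 0, "y": 1, "z": 0, "ax": 0, "ay": 0, "az": 0, "claw": 1}, {"x": 0, "y": 0, "z": 0, "ax": 0, "ay": 0, "az": 0, "claw": 1}, {"x": 0, "y": 0, "z": 0, "ax": 0, "ay": 0, "az": 0, "claw": 1}]}}

```text
t: 23.4
ee_pos: [428.0, -51.7, 160.4]
eef_rot: [[0.913, 0.409, 0.001], [0.409, -0.913, -0.0], [0.001, 0.001, -1.0]]
force: [0.5, -0.0, -1.2]
finger_gap: 0.27
grasp_force: 39.5
```

```bash
python3 - <<'E'
from h import *
jarlook('w14',{'js':(432.2,-8,80),'jt':(521.5,-107.5,62)})
E
```

```text
tcp [428.  -52.5 160.2] [-0.7 -0.9 -0.7]
js [239. 181.] [238.7 180.5] [75.8 78.8] (200, 143, 78, 76) [432.3  -7.9]
jt [391. 128.] [391.4 127.9] [59.6 66.1] (361, 96, 62, 64) [ 521.7 -107.6]
wood [284.5 260.7] [106.7 117.2] [430.5 -50.  184.2]
wood [ -5.2 225.1] [ 89.2 134.1] [388.4  94.3 184.2]
wood [-24.  70.] [102.4 140.6] [460.6 111.6 184.2]
wood [179.    7.9] [ 98.9 109.5] [519.4  37.7 184.2]
```

>>> {"fn": "send_rows", "kwargs": {"rows": [{"x": 0.07, "y": 0.87, "z": 0, "ax": 0, "ay": 0, "az": 0, "claw": 1}, {"x": 0.07, "y": 0.87, "z": 0, "ax": 0, "ay": 0, "az": 0, "claw": 1}, {"x": 0, "y": 0, "z": -0.5, "ax": 0, "ay": 0, "az": 0, "claw": 1}, {"x": 0, "y": 0, "z": -0.8, "ax": 0, "ay": 0, "az": 0, "claw": 1}, {"x": 0, "y": 0, "z": -0.8, "ax": 0, "ay": 0, "az": 0, "claw": 1}, {"x": 0, "y": 0, "z": -0.6, "ax": 0, "ay": 0, "az": 0, "claw": 1}, {"x": 0, "y": 0, "z": -0.2, "ax": 0, "ay": 0, "az": 0, "claw": 1}, {"x": 0, "y": 0, "z": -0.2, "ax": 0, "ay": 0, "az": 0, "claw": 1}, {"x": 0, "y": 0, "z": -0.2, "ax": 0, "ay": 0, "az": 0, "claw": 1}, {"x": 0, "y": 0, "z": 0, "ax": 0, "ay": 0, "az": 0, "claw": 1}, {"x": 0, "y": 0, "z": 0, "ax": 0, "ay": 0, "az": 0, "claw": 1}]}}

```text
t: 24.37
ee_pos: [431.7, -9.1, 77.5]
eef_rot: [[0.914, 0.406, 0.001], [0.406, -0.914, -0.0], [0.001, 0.0, -1.0]]
force: [0.3, 0.1, -0.5]
finger_gap: 0.264
grasp_force: 39.5
```

>>> {"fn": "send_rows", "kwargs": {"rows": [{"x": 0, "y": 0, "z": -0.1, "ax": 0, "ay": 0, "az": 0, "claw": 1}, {"x": 0, "y": 0, "z": -0.1, "ax": 0, "ay": 0, "az": 0, "claw": 1}, {"x": 0, "y": 0, "z": -0.1, "ax": 0, "ay": 0, "az": 0, "claw": 1}, {"x": 0, "y": 0, "z": 0, "ax": 0, "ay": 0, "az": 0, "claw": 1}, {"x": 0, "y": 0, "z": 0, "ax": 0, "ay": 0, "az": 0, "claw": 1}]}}

```text
t: 24.78
ee_pos: [431.5, -8.9, 69.6]
eef_rot: [[0.914, 0.407, 0.0], [0.407, -0.914, -0.0], [0.0, 0.0, -1.0]]
force: [1.0, -0.6, -0.4]
finger_gap: 0.264
grasp_force: 39.5
```

>>> {"fn": "send_rows", "kwargs": {"rows": [{"x": 0, "y": 0, "z": -0.04, "ax": 0, "ay": 0, "az": 0, "claw": 1}, {"x": 0, "y": 0, "z": 0, "ax": 0, "ay": 0, "az": 0, "claw": 1}, {"x": 0, "y": 0, "z": 0, "ax": 0, "ay": 0, "az": 0, "claw": 1}]}}

```text
t: 25.03
ee_pos: [432.0, -9.0, 69.2]
eef_rot: [[0.914, 0.407, 0.002], [0.407, -0.914, -0.0], [0.001, 0.001, -1.0]]
force: [1.4, 1.2, 7.1]
finger_gap: 0.267
grasp_force: 40.1
```

>>> {"fn": "send_rows", "kwargs": {"rows": [{"x": 0, "y": 0, "z": 0.02, "ax": 0, "ay": 0, "az": 0, "claw": 0.7}, {"x": 0, "y": 0, "z": 0, "ax": 0, "ay": 0, "az": 0, "claw": 0.5}, {"x": 0, "y": 0, "z": 0, "ax": 0, "ay": 0, "az": 0, "claw": 0.4}, {"x": 0, "y": 0, "z": 0, "ax": 0, "ay": 0, "az": 0, "claw": 0.4}, {"x": 0, "y": 0, "z": 0, "ax": 0, "ay": 0, "az": 0, "claw": 0.4}, {"x": 0, "y": 0, "z": 0.4, "ax": 0, "ay": 0, "az": 0, "claw": 0.4}, {"x": 0, "y": 0, "z": 0.8, "ax": 0, "ay": 0, "az": 0, "claw": 0.4}, {"x": 0, "y": 0, "z": 1, "ax": 0, "ay": 0, "az": 0, "claw": 0.4}, {"x": 0, "y": -0.5, "z": 1, "ax": 0, "ay": 0, "az": 0, "claw": 0.4}, {"x": 0, "y": -1, "z": 0.4, "ax": 0, "ay": 0, "az": 0, "claw": 0.4}, {"x": 0, "y": -1, "z": 0, "ax": 0, "ay": 0, "az": 0, "claw": 0.4}, {"x": 0, "y": -1, "z": 0, "ax": 0, "ay": 0, "az": 0, "claw": 0.4}]}}

```text
t: 26.03
ee_pos: [431.6, -97.5, 160.7]
eef_rot: [[0.913, 0.407, 0.002], [0.407, -0.913, -0.001], [0.002, 0.002, -1.0]]
force: [0.4, -1.6, -0.0]
finger_gap: 0.602
grasp_force: 0.0
```

>>> {"fn": "send_rows", "kwargs": {"rows": [{"x": 0.1, "y": -1, "z": 0, "ax": 0, "ay": 0, "az": 0, "claw": 0.4}, {"x": 0.1, "y": -1, "z": 0, "ax": 0, "ay": 0, "az": 0, "claw": 0.4}, {"x": 0.1, "y": -1, "z": 0, "ax": 0, "ay": 0, "az": 0, "claw": 0.4}, {"x": 0.1, "y": -1, "z": -0.3, "ax": 0, "ay": 0, "az": 0, "claw": 0.4}, {"x": 0.1, "y": -1, "z": -0.6, "ax": 0, "ay": 0, "az": 0, "claw": 0.4}, {"x": 0.1, "y": -1, "z": -0.7, "ax": 0, "ay": 0, "az": 0, "claw": 0.4}, {"x": 0.1, "y": -1, "z": -0.7, "ax": 0, "ay": 0, "az": 0, "claw": 0.4}, {"x": 0.1, "y": -1, "z": -0.5, "ax": 0, "ay": 0, "az": 0, "claw": 0.4}, {"x": 0, "y": -0.1, "z": 0, "ax": 0, "ay": 0, "az": 0, "claw": 0.4}, {"x": 0, "y": 0, "z": 0, "ax": 0, "ay": 0, "az": 0, "claw": 0.4}, {"x": 0, "y": 0, "z": 0, "ax": 0, "ay": 0, "az": 0, "claw": 0.4}]}}

```text
t: 26.95
ee_pos: [451.5, -298.7, 89.8]
eef_rot: [[0.914, 0.406, 0.0], [0.406, -0.914, -0.0], [0.0, 0.0, -1.0]]
force: [-1.2, 1.0, 0.8]
finger_gap: 0.6
grasp_force: 0.0
```

```bash
python3 - <<'E'
from h import *
lidlook('w15')
E
```

```text
tcp [ 451.7 -298.4   90. ] [ 0.1 -0.2  1. ]
[291.7 215.7] [61.4 62.2] [array([ 451.2, -304.6]), array([ 452.8, -303.8])]
```

>>> {"fn": "send_rows", "kwargs": {"rows": [{"x": 0.03, "y": -0.23, "z": 0, "ax": 0, "ay": 0, "az": 0, "claw": 0.4}, {"x": 0, "y": 0, "z": -0.6, "ax": 0, "ay": 0, "az": 0, "claw": 0.4}, {"x": 0, "y": 0, "z": -0.8, "ax": 0, "ay": 0, "az": 0, "claw": 0.4}, {"x": 0, "y": 0, "z": -0.8, "ax": 0, "ay": 0, "az": 0, "claw": 0.4}, {"x": 0, "y": 0, "z": -0.6, "ax": 0, "ay": 0, "az": 0, "claw": 0.4}, {"x": 0, "y": 0, "z": -0.34, "ax": 0, "ay": 0, "az": 0, "claw": 0.4}, {"x": 0, "y": 0, "z": 0, "ax": 0, "ay": 0, "az": 0, "claw": 0.4}, {"x": 0, "y": 0, "z": 0, "ax": 0, "ay": 0, "az": 0, "claw": 1}, {"x": 0, "y": 0, "z": 0, "ax": 0, "ay": 0, "az": 0, "claw": 1}, {"x": 0, "y": 0, "z": 0, "ax": 0, "ay": 0, "az": 0, "claw": 1}, {"x": 0, "y": 0, "z": 0, "ax": 0, "ay": 0, "az": 0, "claw": 1}, {"x": 0, "y": 0, "z": 0, "ax": 0, "ay": 0, "az": 0, "claw": 1}]}}

```text
t: 28.0
ee_pos: [452.9, -305.2, 11.9]
eef_rot: [[0.914, 0.407, 0.002], [0.407, -0.914, -0.001], [0.001, 0.002, -1.0]]
force: [-1.4, 0.0, 6.8]
finger_gap: 0.265
grasp_force: 39.3
```

>>> {"fn": "send_rows", "kwargs": {"rows": [{"x": 0, "y": 0, "z": 0.4, "ax": 0, "ay": 0, "az": 0, "claw": 1}, {"x": 0, "y": 0, "z": 0.8, "ax": 0, "ay": 0, "az": 0, "claw": 1}, {"x": 0, "y": 0, "z": 1, "ax": 0, "ay": 0, "az": 0, "claw": 1}, {"x": 0, "y": 0.2, "z": 1, "ax": 0, "ay": 0, "az": 0, "claw": 1}, {"x": 0.2, "y": 0.8, "z": 1, "ax": 0, "ay": 0, "az": 0, "claw": 1}, {"x": 0.4, "y": 1, "z": 0.8, "ax": 0, "ay": 0, "az": 0, "claw": 1}, {"x": 0.4, "y": 1, "z": 0, "ax": 0, "ay": 0, "az": 0, "claw": 1}, {"x": 0.4, "y": 1, "z": 0, "ax": 0, "ay": 0, "az": 0, "claw": 1}, {"x": 0.4, "y": 1, "z": 0, "ax": 0, "ay": 0, "az": 0, "claw": 1}, {"x": 0.2, "y": 1, "z": 0, "ax": 0, "ay": 0, "az": 0, "claw": 1}, {"x": 0, "y": 0, "z": 0, "ax": 0, "ay": 0, "az": 0, "claw": 1}, {"x": 0, "y": 0, "z": 0, "ax": 0, "ay": 0, "az": 0, "claw": 1}]}}

```text
t: 29.0
ee_pos: [502.4, -153.8, 136.5]
eef_rot: [[0.913, 0.409, 0.001], [0.409, -0.913, -0.0], [0.0, 0.001, -1.0]]
force: [0.5, -0.7, -0.7]
finger_gap: 0.26
grasp_force: 39.4
```

```bash
python3 - <<'E'
from h import *
jarlook('w16',{'jt':(521.8,-107.5,62)})
E
```

```text
tcp [ 502.2 -154.6  136.3] [ 0.5 -0.5  0. ]
jt [242. 164.] [242.7 163.8] [63.1 65.2] (211, 132, 64, 65) [ 522.3 -108.1]
wood [283.8 261.3] [90.2 91.7] [ 504.5 -151.8  160.3]
wood [ 73.1 226.4] [78.8 95.1] [478.6 -44.7 160.3]
wood [476.  -68.3] [125.8 337.5] [ 665.2 -161.4  160.3]
```

>>> {"fn": "send_rows", "kwargs": {"rows": [{"x": 0.38, "y": 0.92, "z": 0, "ax": 0, "ay": 0, "az": 0, "claw": 1}, {"x": 0.38, "y": 0.92, "z": 0, "ax": 0, "ay": 0, "az": 0, "claw": 1}, {"x": 0, "y": 0, "z": -0.5, "ax": 0, "ay": 0, "az": 0, "claw": 1}, {"x": 0, "y": 0, "z": -0.8, "ax": 0, "ay": 0, "az": 0, "claw": 1}, {"x": 0, "y": 0, "z": -0.8, "ax": 0, "ay": 0, "az": 0, "claw": 1}, {"x": 0, "y": 0, "z": -0.35, "ax": 0, "ay": 0, "az": 0, "claw": 1}, {"x": 0, "y": 0, "z": -0.2, "ax": 0, "ay": 0, "az": 0, "claw": 1}, {"x": 0, "y": 0, "z": -0.2, "ax": 0, "ay": 0, "az": 0, "claw": 1}, {"x": 0, "y": 0, "z": -0.2, "ax": 0, "ay": 0, "az": 0, "claw": 1}, {"x": 0, "y": 0, "z": 0, "ax": 0, "ay": 0, "az": 0, "claw": 1}, {"x": 0, "y": 0, "z": 0, "ax": 0, "ay": 0, "az": 0, "claw": 1}]}}

```text
t: 29.97
ee_pos: [521.3, -108.9, 59.8]
eef_rot: [[0.914, 0.407, 0.0], [0.407, -0.914, -0.0], [0.0, 0.0, -1.0]]
force: [0.4, -0.4, -0.4]
finger_gap: 0.265
grasp_force: 39.5
```

>>> {"fn": "send_rows", "kwargs": {"rows": [{"x": 0, "y": 0, "z": -0.1, "ax": 0, "ay": 0, "az": 0, "claw": 1}, {"x": 0, "y": 0, "z": -0.1, "ax": 0, "ay": 0, "az": 0, "claw": 1}, {"x": 0, "y": 0, "z": 0, "ax": 0, "ay": 0, "az": 0, "claw": 1}, {"x": 0, "y": 0, "z": 0, "ax": 0, "ay": 0, "az": 0, "claw": 1}]}}

```text
t: 30.3
ee_pos: [521.1, -108.7, 54.3]
eef_rot: [[0.914, 0.407, -0.0], [0.407, -0.914, 0.0], [-0.0, -0.0, -1.0]]
force: [0.7, 0.5, 0.1]
finger_gap: 0.261
grasp_force: 39.5
```

>>> {"fn": "send_rows", "kwargs": {"rows": [{"x": 0, "y": 0, "z": -0.08, "ax": 0, "ay": 0, "az": 0, "claw": 1}, {"x": 0, "y": 0, "z": -0.04, "ax": 0, "ay": 0, "az": 0, "claw": 1}, {"x": 0, "y": 0, "z": 0, "ax": 0, "ay": 0, "az": 0, "claw": 1}, {"x": 0, "y": 0, "z": 0, "ax": 0, "ay": 0, "az": 0, "claw": 1}]}}

```text
t: 30.63
ee_pos: [521.5, -108.9, 52.0]
eef_rot: [[0.914, 0.407, 0.001], [0.407, -0.914, -0.0], [0.001, 0.001, -1.0]]
force: [-0.7, -0.5, 6.3]
finger_gap: 0.263
grasp_force: 40.1
```

Home at 52, as predicted. I release, lift, and back away for a final look.

>>> {"fn": "send_rows", "kwargs": {"rows": [{"x": 0, "y": 0, "z": 0.02, "ax": 0, "ay": 0, "az": 0, "claw": 0.7}, {"x": 0, "y": 0, "z": 0, "ax": 0, "ay": 0, "az": 0, "claw": 0.5}, {"x": 0, "y": 0, "z": 0, "ax": 0, "ay": 0, "az": 0, "claw": 0.4}, {"x": 0, "y": 0, "z": 0, "ax": 0, "ay": 0, "az": 0, "claw": 0.4}, {"x": 0, "y": 0, "z": 0, "ax": 0, "ay": 0, "az": 0, "claw": 0.4}, {"x": 0, "y": 0, "z": 0.4, "ax": 0, "ay": 0, "az": 0, "claw": 0.4}, {"x": 0, "y": 0, "z": 0.8, "ax": 0, "ay": 0, "az": 0, "claw": 0.4}, {"x": 0, "y": 0, "z": 1, "ax": 0, "ay": 0, "az": 0, "claw": 0.4}, {"x": 0, "y": 0, "z": 1, "ax": 0, "ay": 0, "az": 0, "claw": 0.4}, {"x": -0.4, "y": -1, "z": 0.8, "ax": 0, "ay": 0, "az": 0, "claw": 0.4}, {"x": -0.6, "y": -1, "z": 0, "ax": 0, "ay": 0, "az": 0, "claw": 0.4}, {"x": -0.6, "y": -1, "z": 0, "ax": 0, "ay": 0, "az": 0, "claw": 0.4}]}}

```text
t: 31.63
ee_pos: [481.2, -184.6, 153.9]
eef_rot: [[0.913, 0.408, 0.003], [0.408, -0.913, -0.001], [0.002, 0.002, -1.0]]
force: [-0.1, -0.3, -0.6]
finger_gap: 0.597
grasp_force: 0.0
```

>>> {"fn": "send_rows", "kwargs": {"rows": [{"x": -0.4, "y": -1, "z": 0, "ax": 0, "ay": 0, "az": 0, "claw": 0.4}, {"x": -0.4, "y": -1, "z": 0, "ax": 0, "ay": 0, "az": 0, "claw": 0.4}, {"x": -0.4, "y": -1, "z": 0, "ax": 0, "ay": 0, "az": 0, "claw": 0.4}, {"x": -0.4, "y": -1, "z": 0, "ax": 0, "ay": 0, "az": 0, "claw": 0.4}, {"x": -0.4, "y": -1, "z": 0, "ax": 0, "ay": 0, "az": 0, "claw": 0.4}, {"x": -0.4, "y": -1, "z": 0, "ax": 0, "ay": 0, "az": 0, "claw": 0.4}, {"x": 0, "y": -1, "z": 0, "ax": 0, "ay": 0, "az": 0, "claw": 0.4}, {"x": 0, "y": -1, "z": 0, "ax": 0, "ay": 0, "az": 0, "claw": 0.4}, {"x": 0, "y": 0, "z": 0, "ax": 0, "ay": 0, "az": 0, "claw": 0.4}, {"x": 0, "y": 0, "z": 0, "ax": 0, "ay": 0, "az": 0, "claw": 0.4}]}}

```text
t: 32.47
ee_pos: [420.8, -384.5, 152.1]
eef_rot: [[0.914, 0.405, 0.0], [0.405, -0.914, 0.0], [0.0, 0.0, -1.0]]
force: [0.6, 0.5, -0.0]
finger_gap: 0.599
grasp_force: 0.0
```

```bash
python3 - <<'E'
from h import *
a=cap('scene','scF');b=cap('side','sdF');print(robot.state()['ee_pos'])
J={'jl':(441.8,181.5,126.5),'jm':(540.9,75.8,108.5),'js':(432.3,-8,90.5),'jt':(522,-107.8,72.5)}
for n in('scF','sdF'):
    c=load(n)
    E=wood(n,60)
    for j,x in J.items():
        p=proj(c,x)
        for e in E:
            if np.linalg.norm(p-e[0])<15: print(n,j,p.round(1),np.round(e[0],1),np.round(e[1],1),round(e[2]),onz(c,*e[0],x[2]).round(1))
A=cv2.resize(a['frame'][190:340,130:330],(400,300),interpolation=cv2.INTER_CUBIC);B=cv2.resize(b['frame'][100:250,150:350],(400,300),interpolation=cv2.INTER_CUBIC)
A2=cv2.resize(a['frame'][230:320,165:285],(400,300),interpolation=cv2.INTER_CUBIC);B2=cv2.resize(b['frame'][105:225,160:320],(400,300),interpolation=cv2.INTER_CUBIC)
cv2.imwrite('pics/cF.png',cv2.cvtColor(np.vstack([np.hstack([A,B]),np.hstack([A2,B2])]),cv2.COLOR_RGB2BGR))
E
```

```text
[ 421.17084902 -383.19500699  152.13492764]
scF jl [190.7 280.5] [191.6 279.9] [ 8.5 13.7] 84 [442.  178.5 126.5]
sdF jm [231.9 142. ] [231.7 143.4] [20.3 25.5] 84 [538.   70.6 108.5]
```

View pics/cF.png

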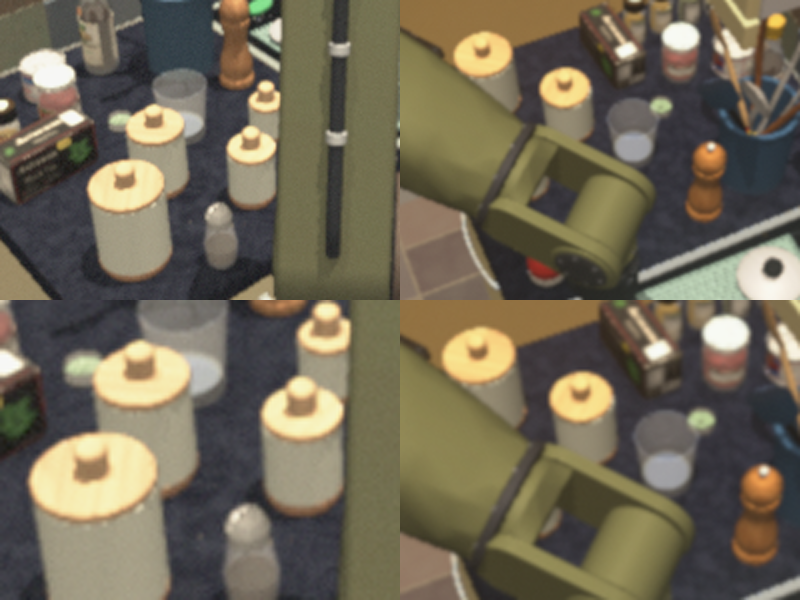

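All four jars carry their lids, level and flush. The glass and pan lid are undisturbed, and the gripper is clear.

```bash
python3 -c "
from workcell import robot
print(robot.hand_in())"
```

```text
the job is handed in; nothing more can be done
None
```

The job is handed in: each of the four jars is closed with its matching wooden lid, all four look level on their rims in the final pictures, and I never touched the pan lid or the glass.

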